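Change over the sharpening machine: plug out, cylinder-stone arbor into the spindle taper

TASK

Get the sharpening machine ready: lift the dust plug out of its spindle and stand it in the empty hole of the wooden rack, pushed fully home. Then take the arbor with the straight cylindrical stone from the rack and seat it upright in the spindle taper, turned so that its flange slots go over the two drive dogs and the flange sits flush on the spindle face. Lower it in gently without dropping or ramming it, and leave the other two arbors, the oil bottle, the whetstone and the cup undisturbed.

Things in the scene. Friction and masses are not known exactly. Their poses are not given: they have to be found in the camera images.
- arbor: Arbor to fit, upright in a rack hole at any yaw, 0.3-0.5 kg: steel taper shank below (42 mm long, 28 mm to 16 mm at the tip), steel flange 56 mm wide, 10 mm thick, and a straight grey cylindrical stone, diameter 34 mm, 16 to 64 mm above the flange underside (grip there). Two 14 mm wide slots through the flange rim at its +x and -x; either fits either dog. Origin: centre of flange underside; z up.
- arbor_wheel: Arbor to leave in its rack hole: same shank and flange, with a flat wide stone wheel 60 mm in diameter, 26 to 44 mm above the flange's underside (16 mm nut to 50 mm). Origin: centre of the flange's underside, z up.
- arbor_point: Arbor to leave in its rack hole: same shank and flange, with a pointed conical stone, 38 mm across 16 to 22 mm above the flange's underside, narrowing to 8 mm at 62 mm. Origin: centre of the flange's underside, z up.
- plug: Black plastic dust plug loose in the spindle bore, 70 g: tapered foot 38 mm long (27 mm to 16 mm at the tip), a rim 37 mm in diameter and 5 mm thick that rests on the spindle face between the dogs, and a round knob 28 mm in diameter from 5 to 48 mm above the rim's underside (grip there). Origin: centre of the rim's underside; z up.
- spindle_face (a point): Centre of the spindle's upper face, 135 mm above the bench, where the arbor's flange underside must come to rest; z up along the spindle axis, x towards one dog. The bore is conical like the shank: 29.4 mm at the mouth, 49 mm deep, 0.7 mm radial play when the arbor is home.
- spindle: Fixed upright steel spindle nose, 62 mm in diameter; it does not turn. Origin on its axis, 55 mm below its face; z up. Two steel drive dogs stand on the face at its +x and -x (any yaw), 20 to 28.5 mm off the axis, 8 mm high, 11 mm wide, narrowing to 7 mm at the top.
- machine: Fixed grey machine under the spindle, on the robot's left or right: housing 80 mm high (lip to 92 mm), x -90 to +120 mm, y -110 to +110 mm from its origin, which is on the bench below the spindle axis. A 12 mm steel tool-rest bar on two posts runs along its y at x = +95 mm (y -100 to +100 mm), 185 mm above the bench.
- rack: Fixed wooden block, 160 by 160 by 70 mm high, any yaw, on the other side from the machine; origin at the centre of its underside. Four vertical through holes, 31 mm wide, at x, y = +-38 mm; arbors stand in three of them (any order), the undersides of their flanges on its top.
- rack_hole3 (a point): Centre of the mouth of the empty rack hole (rack x = +38 mm, y = -38 mm), on the rack's top face 70 mm above the bench; the plug goes here, its rim's underside on the top face.
- oil_bottle: Bystander: standing amber oil bottle 56 mm in diameter, 165 mm tall, between machine and rack. Origin at the centre of its underside.
- whetstone: Bystander: whetstone on a wooden base, 200 (x) by 64 by 34 mm high, between machine and rack. Origin at the centre of its underside.
- pot: Bystander: small open blue ceramic cup 70 mm in diameter, 80 mm tall, towards the back of the bench. Origin at the centre of its underside.
There are look-alikes about, which are no part of the job. Leave any purple or red look-alike of the arbor alone.

How it is judged:
By the outcome, as a careful person would: the job done as asked, in the order asked, and still so for the second after the job is handed in, with the robot touching nothing.
It also fails if it takes over 67 s, if anything falls off the work surface, if the arm or the gripper's body presses on something with over 40 N, if the wrist force passes 120 N, or if a joint passes its speed limit or range.

ROBOT

A 7-joint arm with a two-finger parallel gripper is mounted at the origin on the work surface. World frame = base frame: x ahead of the robot, y to its left, z up, the work surface at z = 0. Lengths are in mm, angles in rad, forces in N, time in s.
With the tool pointing down it reaches from about 400 to 875 mm from the base axis. Payload 4.4 kg.
Tool frame: the origin (TCP) lies on the centre line of the jaws, within the pads' length; the fingertips stand 8 mm ahead of it and the grasp point (between the pads) lies 11 mm behind it; x points along the fingers, z is the direction in which the jaws open and shut, and the axes are right-handed (so a half turn about x gives the same grasp; the last joint's range is limited). The gripper opens to 85 mm and grips with 20 to 120 N. Pads are 22 mm wide; open, the fingers measure 114 mm over their backs; the gripper's body (76 mm by 85 mm) begins 54 mm behind the grasp point. The pads swing forward as they close: fully open they stand 13 mm farther back than shut.
Start: joints at [-1.41, 0.628, 0.038, 1.517, -0.027, 0.996, -0.02], TCP at [146.133, 633.374, 208.713] pointing down, gripper open.
Joint ranges: [-3.06, 3.06], [-0.37, 2.12], [-1.25, 1.32], [0.18, 2.47], [-1.1, 4.24], [0.23, 1.98], [-2.94, 2.94]. Speed limits (rad/s): [2.57, 2.57, 3.14, 3.14, 3.14, 3.14, 3.14].

INTERFACE

Orientations are given as [roll, pitch, yaw] about the fixed x, y, z axes, in that order (R = Rz(yaw) Ry(pitch) Rx(roll)).
In Python, from cell import ctrl, get_image, camera_params gives the robot as it stands. The module is installed in compiled form; this text tells all that it offers.
- The arm moves only by the shell command python3 -m handwheel 'ROWS'. ROWS is text: rows parted by semicolons, each of 7 numbers parted by spaces: the opening, from -1 (shut) to 1 (fully open), then the shift along the tool's x, y, z in mm, then the turn, a rotation vector about the tool's x, y, z in rad. In form: grip x y z wx wy wz; .... A call has 1 to 10 rows; each row shifts and turns the pose as measured when the row begins, along the tool's axes as they then stand; what a row does not reach is not made up. A row lasts 1/10 s, in which the tool goes at most 50 mm and 8.59 degrees, less where a joint would pass 70% of its speed; a pose out of reach is approached as far as the arm can. A call with a gripper value outside its range is refused whole. The fingers move at their own pace and stop on an object; the grip force is fixed at half the most. Time passes only in rows, so rows that do not move let the fingers close. It gives the time, the measured TCP pose, the force and the opening at its end, in the units of the state.
- ctrl.read_state(): the state, without advancing time (a new reading comes with each control period).
- get_image(name): name is "scene" or "top" or "wrist"; returns the picture (420x560x3 uint8, blue, green, red); there is no depth.
- camera_params(name): a dict with "fx", "fy", "cx", "cy" (pixels), "eye" and "orientation" of the camera in the world. Camera axes: x right, y up, looking along -z (the intrinsics and any distortion apply to the point x, -y, -z); pixel columns grow to the right and rows downward; lengths in mm; the calibration is good to about 2 mm. A picture is of the moment at which its call begins: read the wrist's pose just before it. camera_params takes no time and is no camera call; for the wrist camera it gives the pose at the moment of the call.
- ctrl.finish_job(): hands the job in, once; it reports no verdict.
The state is a dict: "clock": time; "qpos": joint angles; "qd": joint speeds; "tau": joint torques, N m; "eef_pos": TCP position; "tool_rot": TCP orientation; "force": force on the tool from outside, world axes, zero at the start; "torque": the same for the moment, N m; "width": finger opening in mm.
Only numpy, scipy, OpenCV 4.12 (cv2) and the standard library are available. Lean on these libraries where they do the work, as an engineer would, in place of code of your own. Each camera call takes 0.05 s, during which the arm holds its last target.

## Working session

There is one attempt and no reset: what is moved stays moved. The work goes in short steps, Python scripts to look and compute and a shell command to move; the robot and the scene stay as the last step left them, time stands still between calls to the robot, and variables do not carry over. Pictures are saved under pics/ and viewed, and the job is handed in when it is done.

```bash
mkdir -p pics; ls
python3 - <<'E'
from cell import ctrl,get_image,camera_params
import cv2
s=ctrl.read_state();print(s)
for n in ("scene","top","wrist"):
    print(n,camera_params(n)); cv2.imwrite(f"pics/{n}0.png",get_image(n))
E
```

```text
pics
{'clock': 0.0, 'qpos': array([-1.40983372,  0.62934724,  0.03838264,  1.5184062 , -0.02700026,
        0.9962887 , -0.01999141]), 'qd': array([-5.65166285e-04, -5.67448423e-05,  7.46121422e-04,  6.59349481e-04,
       -1.47504269e-03,  2.24504137e-03,  1.15299476e-03]), 'tau': array([-1.15976542e-03, -5.63409054e+01,  1.22619811e+00, -1.93444330e+01,
        1.10796152e-02,  1.06163911e-02,  7.76333877e-06]), 'eef_pos': array([145.91966542, 632.70342887, 207.77510827]), 'tool_rot': array([ 3.13708858,  1.56886272, -1.80200744]), 'force': array([-1.11395903, -0.4849827 , -0.06315871]), 'torque': array([ 0.002007  , -0.0100736 , -0.03317319]), 'width': 85.18951270586464}
scene {'fx': 463.0869492817937, 'fy': 463.0869492817937, 'cx': 284.9669786448647, 'cy': 209.97206970669714, 'eye': array([1002.32215965, -420.51760245, 1021.46708326]), 'orientation': array([5.75837540e-01, 1.37952440e-04, 7.08728686e-01])}
top {'fx': 437.60693384132026, 'fy': 437.60693384132026, 'cx': 283.59890025929843, 'cy': 207.94728573007703, 'eye': array([429.21518397,  10.10867281, 994.83122018]), 'orientation': array([ 1.97121592e-01, -8.13554850e-04, -1.55462112e+00])}
wrist {'fx': 307.2274635881204, 'fy': 307.2274635881204, 'cx': 275.3134811332839, 'cy': 208.95202274712975, 'eye': array([ 64.91289706, 651.46744817, 372.4775077 ]), 'orientation': array([-0.3320861 ,  0.00195282,  1.34374215])}
```

View pics/scene0.png

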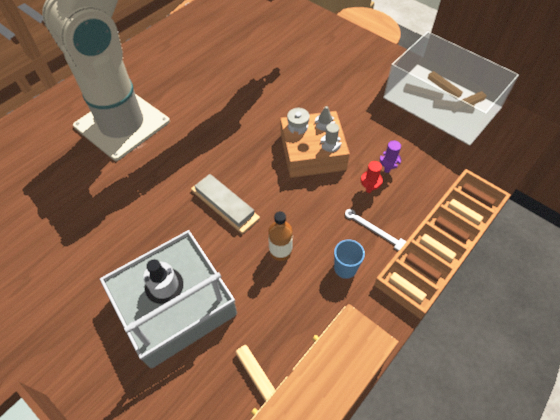

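View pics/top0.png

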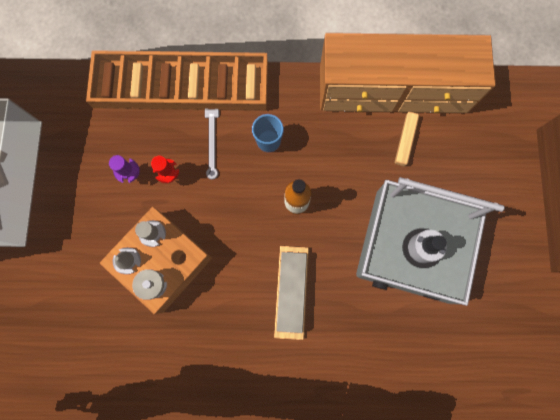

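View pics/wrist0.png

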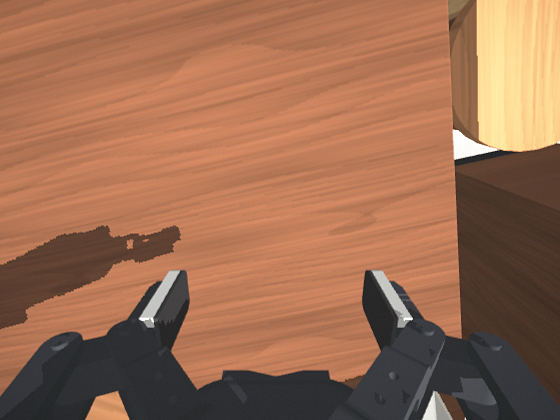

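```bash
cat > h.py <<'E'
import numpy as np, cv2
from scipy.spatial.transform import Rotation as R
def Rm(rpy): return R.from_euler('xyz',rpy).as_matrix()
def ray(p,u,v):
    d=np.array([(u-p['cx'])/p['fx'],-(v-p['cy'])/p['fy'],-1.]); return Rm(p['orientation'])@d
def onz(p,u,v,z):
    d=ray(p,u,v); e=p['eye']; return e+d*(z-e[2])/d[2]
def proj(p,X):
    c=Rm(p['orientation']).T@(np.asarray(X,float)-p['eye']); return np.array([p['cx']-p['fx']*c[0]/c[2],p['cy']+p['fy']*c[1]/c[2]])
def crop(im,u0,v0,u1,v1,k,name):
    cv2.imwrite(name,cv2.resize(im[v0:v1,u0:u1],None,fx=k,fy=k,interpolation=cv2.INTER_CUBIC))
E
python3 - <<'E'
from h import *
t=cv2.imread('pics/top0.png');s=cv2.imread('pics/scene0.png')
crop(t,95,200,215,320,5,'pics/t_rack.png')
crop(t,355,175,505,305,5,'pics/t_mach.png')
crop(s,270,90,410,200,5,'pics/s_rack.png')
crop(s,100,230,240,365,5,'pics/s_mach.png') if 0 else crop(s,100,235,240,355,5,'pics/s_mach.png')
E
```

```text
(no output)
```

View pics/t_rack.png

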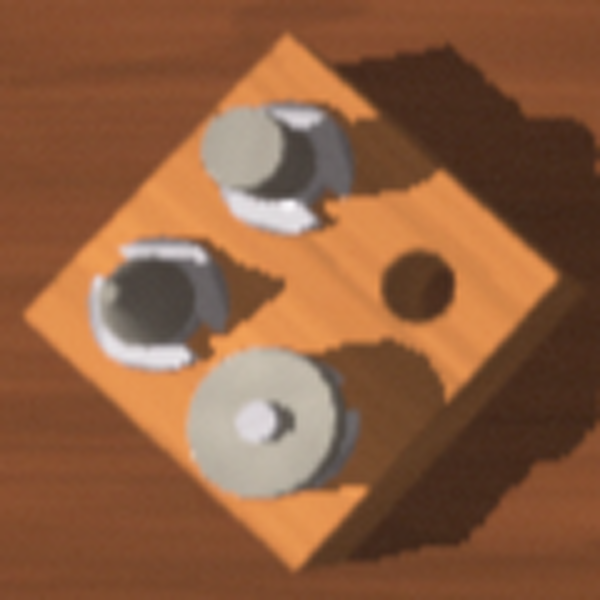

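View pics/t_mach.png

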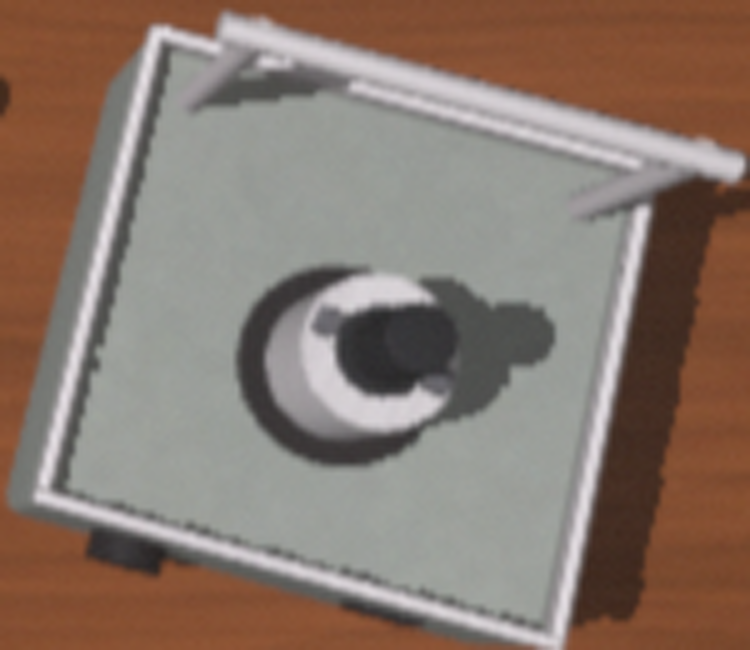

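View pics/s_rack.png

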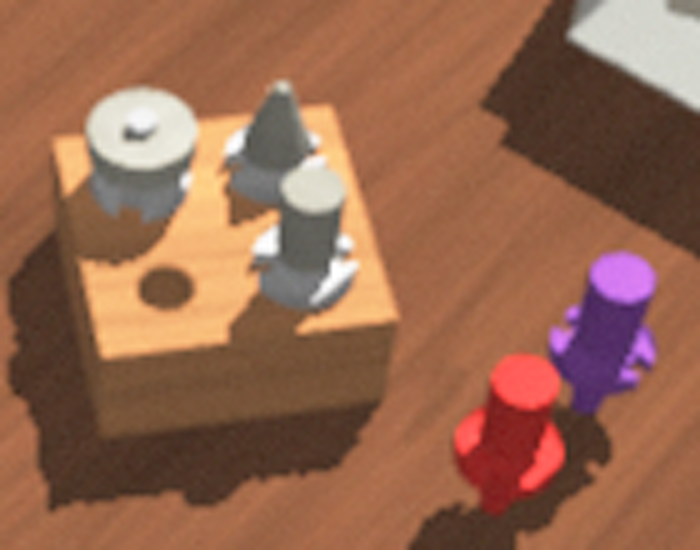

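View pics/s_mach.png

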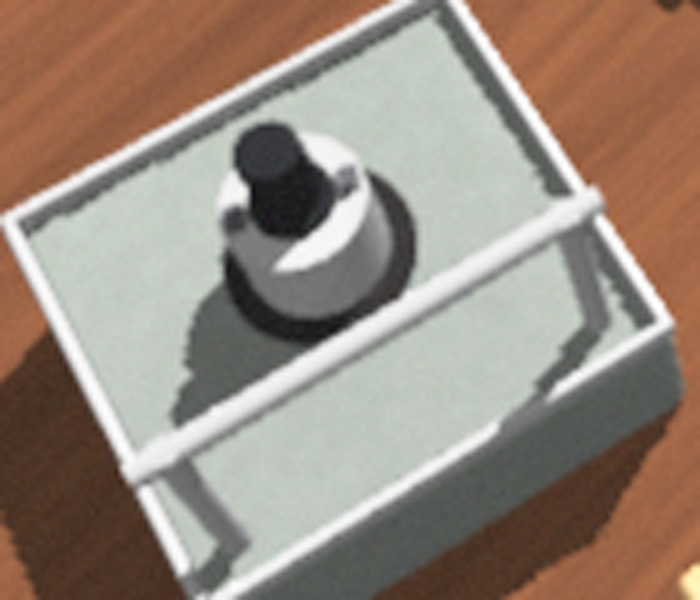

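```bash
cat >> h.py <<'E'
def cp(o,x,y,k=5): return o[0]+(x+.5)/k-.5, o[1]+(y+.5)/k-.5
E
python3 - <<'E'
from h import *
from cell import camera_params
T=camera_params('top');S=camera_params('scene');np.set_printoptions(precision=1,suppress=True)
ot=(95,200);om=(355,175);sr=(270,90);sm=(100,235)
def f(n,p,o,x,y,z): print(n,onz(p,*cp(o,x,y),z))
f('hole T',T,ot,418,286,70); f('hole S',S,sr,166,289,70)
f('cyl T',T,ot,242,148,134); f('cyl S',S,sr,313,190,134)
f('wheel T',T,ot,258,422,120); f('wheel S',S,sr,142,122,120)
f('cone T',T,ot,107,297,132); f('cone S',S,sr,282,88,132)
f('plug T',T,om,420,340,183); f('plug S',S,sm,270,150,183)
f('face T',T,om,380,352,135); f('face S',S,sm,293,200,135)
for x,y in((328,319),(438,384)): f('dog T',T,om,x,y,143)
for x,y in((234,220),(346,180)): f('dog S',S,sm,x,y,143)
for x,y in((287,33),(558,275),(294,572),(24,314)): f('rackc T',T,ot,x,y,70)
for x,y in((222,20),(740,165)): f('bar T',T,om,x,y,191)
for u,v in((297,187),): print('bottle',onz(T,u,v,165)); print(onz(S,281,217,165))
E
```

```text
hole T [505.3 232.8  70. ]
hole S [506.1 231.6  70. ]
cyl T [553.5 290.7 134. ]
cyl S [554.7 288.8 134. ]
wheel T [446.8 280.4 120. ]
wheel S [448.1 279.4 120. ]
cone T [493.9 339.7 132. ]
cone S [496.3 338.1 132. ]
plug T [ 530.2 -277.7  183. ]
plug S [ 532.9 -277.9  183. ]
face T [ 531.2 -278.7  135. ]
face S [ 531.2 -278.7  135. ]
dog T [ 542.9 -256.3  143. ]
dog T [ 518.1 -298.   143. ]
dog S [ 523.8 -301.8  143. ]
dog S [ 545.2 -259.6  143. ]
rackc T [613.1 296.1  70. ]
rackc T [510.9 174.   70. ]
rackc T [387.3 276.3  70. ]
rackc T [490.9 397.6  70. ]
bar T [ 650.1 -206.1  191. ]
bar T [ 597.1 -398.3  191. ]
bottle [637.1 -13.4 165. ]
[645.6 -18.  165. ]
```

```bash
cat >> h.py <<'E'
import sys
def plan(target,jawdir=None,s=None):
    """target TCP xyz; jawdir = world deg of tool z (mod 180); prints tool shift and turn"""
    from cell import ctrl
    s=s or ctrl.read_state(); A=Rm(s['tool_rot'])
    print('clk %.2f pos %s F %s w %.1f'%(s['clock'],s['eef_pos'].round(1),s['force'].round(1),s['width']), 'jaw deg %.1f'%np.degrees(np.arctan2(A[1,2],A[0,2])),'x',A[:,0].round(3),'q',s['qpos'].round(2))
    if jawdir is None: jawdir=np.degrees(np.arctan2(A[1,2],A[0,2]))
    best=None
    for k in(0,180,-180,360):
        a=np.radians(jawdir+k); z=np.array([np.cos(a),np.sin(a),0]); x=np.array([0,0,-1.]); y=np.cross(z,x)
        B=np.c_[x,y,z]; w=R.from_matrix(A.T@B).as_rotvec()
        if best is None or np.linalg.norm(w)<np.linalg.norm(best)-1e-6: best=w
    d=A.T@(np.asarray(target,float)-s['eef_pos'])
    print('tool shift',d.round(1),'turn',best.round(3),'rows>=%.1f'%max(np.linalg.norm(d)/50,np.linalg.norm(best)/.15))
E
python3 - <<'E'
from h import *
plan([420,330,320],None)
from cell import ctrl
A=Rm(ctrl.read_state()['tool_rot']);print(A.round(3))
E
```

```text
clk 0.15 pos [146.  632.9 208. ] F [ 0.6 -0.9  0.2] w 85.1 jaw deg 77.0 x [-0.    -0.001 -1.   ] q [-1.41  0.63  0.04  1.52 -0.03  1.   -0.02]
tool shift [-111.6 -335.1 -233.7] turn [ 0.    -0.001  0.   ] rows>=8.5
[[-0.    -0.974  0.225]
 [-0.001  0.225  0.974]
 [-1.    -0.    -0.001]]
```

```bash
python3 -m handwheel '1 -12 -36 -25 0 0 0;1 -12 -36 -25 0 0 0;1 -12 -36 -25 0 0 0;1 -12 -36 -25 0 0 0;1 -12 -36 -25 0 0 0;1 -12 -36 -25 0 0 0;1 -12 -36 -25 0 0 0;1 -12 -36 -25 0 0 0;1 -12 -36 -25 0 0 0;1 0 0 0 0 0 0'
python3 - <<'E'
from h import *
from cell import *
plan([500,-200,300])
cv2.imwrite('pics/w1.png',get_image('wrist')); p=camera_params('wrist'); print(proj(p,[554,290,70]),p['eye'])
E
```

```text
clock: 1.15
eef_pos: [419.6, 329.4, 315.7]
tool_rot: [3.056, 1.563, -1.879]
force: [0.2, 0.1, 0.3]
width: 85.2
clk 1.15 pos [419.6 329.4 315.7] F [0.2 0.1 0.3] w 85.2 jaw deg 77.3 x [-0.002 -0.008 -1.   ] q [-0.79  0.36  0.1   1.69 -0.03  1.11  0.67]
tool shift [  19.5 -195.2 -498.5] turn [-0.    -0.008 -0.001] rows>=10.7
[269.19776373 263.37458064] [336.27862483 350.95120434 479.82461828]
```

View pics/w1.png

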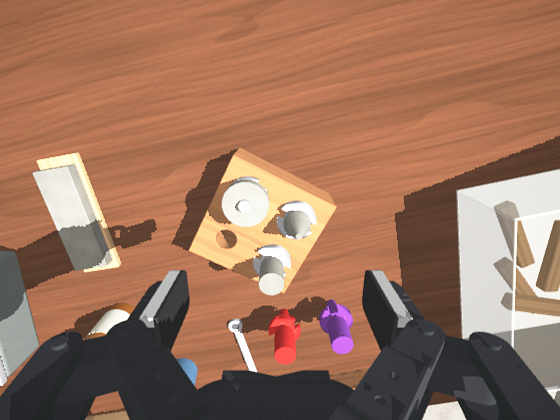

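```bash
python3 -m handwheel '1 2 -18 -46 0 0 0;1 2 -18 -46 0 0 0;1 2 -18 -46 0 0 0;1 2 -18 -46 0 0 0;1 2 -18 -46 0 0 0;1 2 -18 -46 0 0 0;1 2 -18 -46 0 0 0;1 2 -18 -46 0 0 0;1 2 -18 -46 0 0 0;1 2 -18 -46 0 0 0'
python3 - <<'E'
from h import *
plan([531.5,-278.3,250])
E
```

```text
clock: 2.2
eef_pos: [496.3, -144.4, 289.2]
tool_rot: [1.307, 1.557, 2.698]
force: [1.1, 0.6, -0.6]
width: 85.5
clk 2.20 pos [ 496.3 -144.4  289.2] F [ 1.1  0.6 -0.6] w 85.5 jaw deg 79.7 x [-0.012  0.006 -1.   ] q [ 0.03  0.37  0.28  1.77 -0.12  1.04  1.75]
tool shift [  38.   -59.1 -125.6] turn [ 0.     0.003 -0.013] rows>=2.9
```

```bash
python3 -m handwheel '1 12 -20 -42 0 0 0;1 12 -20 -42 0 0 0;1 12 -18 -40 0 0 -0.013;1 0 0 0 0 0 0'
python3 - <<'E'
from h import *
from cell import *
plan([531.5,-278.3,250])
cv2.imwrite('pics/w2.png',get_image('wrist')); p=camera_params('wrist'); print(proj(p,[531.5,-278.3,183]),proj(p,[531.5,-278.3,135]),p['eye'],p['orientation'])
E
```

```text
clock: 2.6
eef_pos: [532.9, -283.0, 247.8]
tool_rot: [0.218, 1.568, 1.609]
force: [-0.2, 0.5, 0.5]
width: 85.3
clk 2.60 pos [ 532.9 -283.   247.8] F [-0.2  0.5  0.5] w 85.3 jaw deg 79.7 x [-0.     0.003 -1.   ] q [ 0.27  0.53  0.28  1.61 -0.17  1.02  1.99]
tool shift [-2.2  2.2  4.4] turn [ 0.     0.003 -0.001] rows>=0.1
[275.84487804 211.07761475] [275.44154596 194.15805676] [ 451.60708351 -265.91103569  412.89415718] [-0.33115392 -0.00627083  1.39390479]
```

View pics/w2.png

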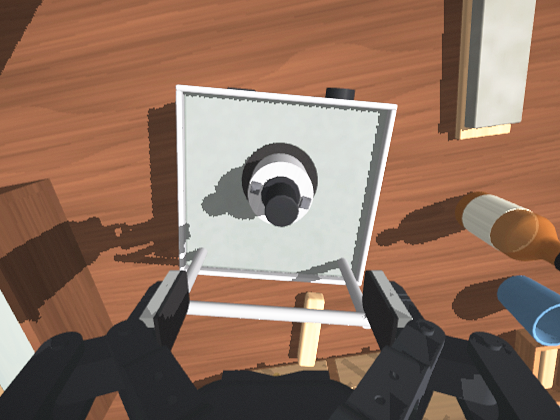

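Run:
```python
from h import *
crop(cv2.imread('pics/w2.png'),225,135,335,235,6,'pics/w2c.png')
```

```text
(no output)
```

View pics/w2c.png

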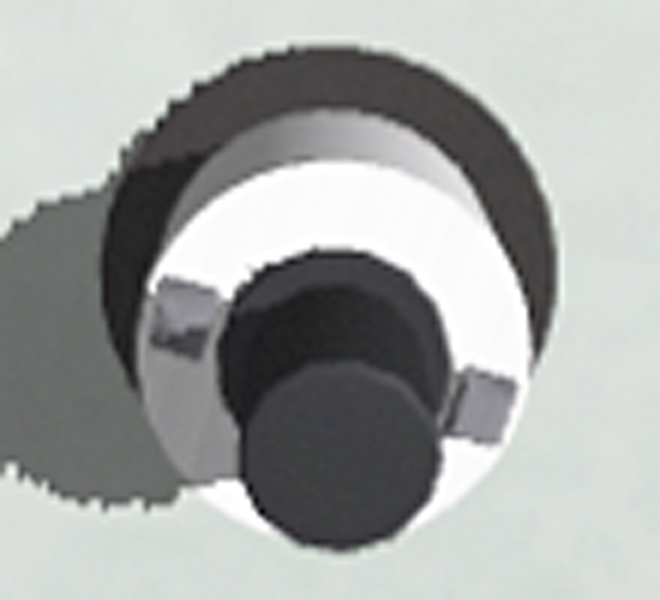

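Run:
```python
from h import *
from cell import *
w1=cv2.imread('pics/w1.png')
crop(w1,185,145,340,300,5,'pics/w1c.png')
p=camera_params('wrist');s=ctrl.read_state();A=Rm(s['tool_rot'])
for d in(-20,0,8,60,100): print(d,proj(p,s['eef_pos']+A[:,0]*d))
# w1 camera: rebuild from tool
C=Rm(p['orientation']); rel=A.T@C; off=A.T@(p['eye']-s['eef_pos']); print(off,rel.round(3))
A1=Rm([3.056,1.563,-1.879]); p1=dict(p,eye=np.array([419.6,329.4,315.7])+A1@off); p1['orientation']=R.from_matrix(A1@rel).as_euler('xyz'); print(p1['eye'])
for n,X in dict(hole=[505.7,232.2,70],cyl=[554,289.8,134],wheel=[447.5,280,120],cone=[495,339,132]).items(): print(n,proj(p1,X))
for u,v,z in((281.4,210.5,183),(280.3,193.3,135)): print(onz(p,u,v,z))
```

```text
-20 [276.10418544 268.10836195]
0 [276.02935779 251.02482974]
8 [276.00359043 245.14201212]
60 [275.87577919 215.96205711]
100 [275.80830406 200.55714374]
[-164.58362423   83.22048393   -0.36773016] [[ 0.     0.326 -0.945]
 [-0.     0.945  0.326]
 [ 1.     0.     0.   ]]
[338.74115622 348.63739967 480.33694414]
hole [225.21044045 239.4111446 ]
cyl [269.9109456  284.28594366]
wheel [242.99723049 206.77054703]
cone [297.91878376 235.54961728]
[ 531.80669109 -273.88120912  183.        ]
[ 531.48591215 -273.65744486  135.        ]
```

View pics/w1c.png

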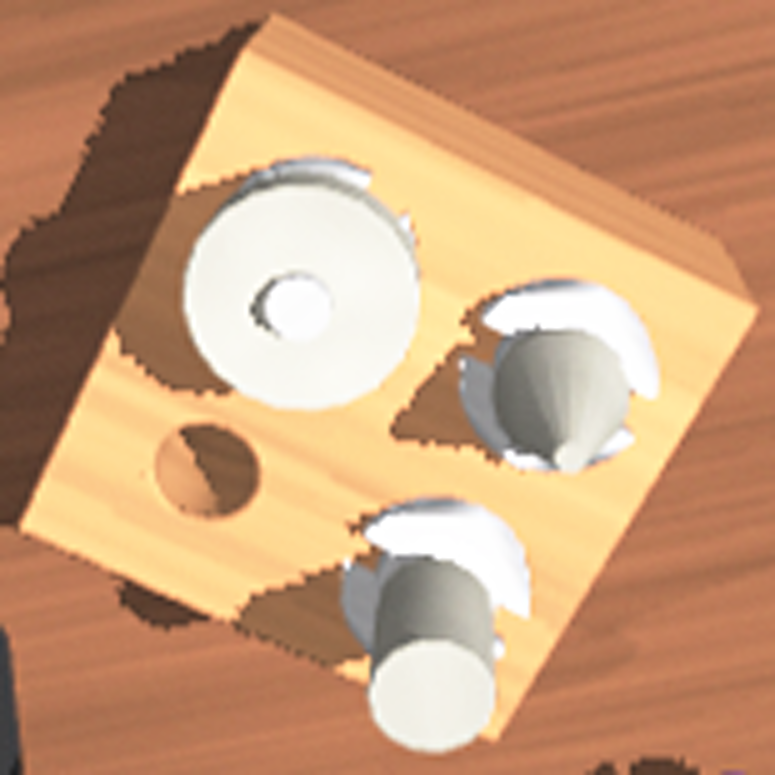

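Run:
```python
from h import *
from cell import *
plan([531.5,-277,250])
p=camera_params('wrist');im=get_image('wrist');p2=camera_params('wrist');print(p['eye'],p2['eye']);cv2.imwrite('pics/w3.png',im)
crop(im,225,135,335,235,6,'pics/w3c.png')
for X in([531.5,-278.3,183],[531.5,-278.3,135]): print((proj(p,X)-[225,135])*6)
import pickle;pickle.dump(p,open('p3.pkl','wb'))
```

```text
clk 2.65 pos [ 533.6 -279.1  248.2] F [-0.3  1.5  0.4] w 85.5 jaw deg 79.9 x [ 0.     0.007 -1.   ] q [ 0.26  0.53  0.28  1.61 -0.17  1.03  1.99]
tool shift [-1.7  2.5  1.7] turn [ 0.     0.006 -0.001] rows>=0.1
[ 451.60708351 -265.91103569  412.89415718] [ 452.0005645  -263.87991018  413.55268263]
[305.06926826 456.46568851]
[302.64927578 354.94834055]
```

View pics/w3c.png

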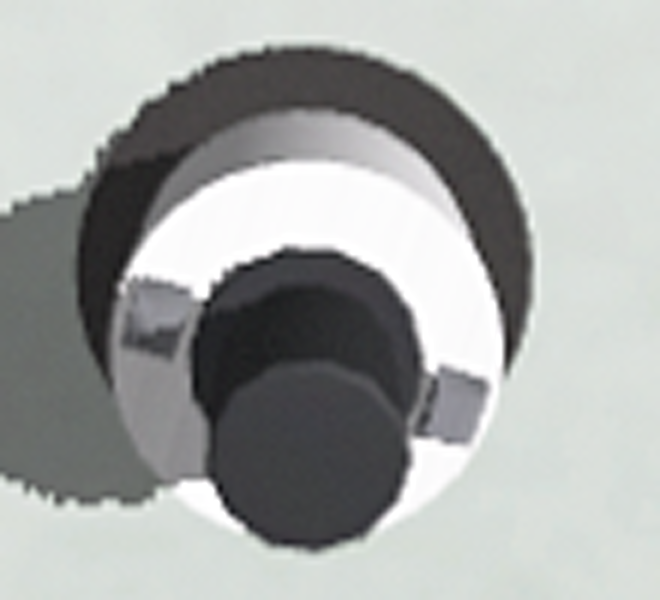

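```bash
python3 -m handwheel '1 0 2 0 0 0.005 0;1 0 0 0 0 0 0'
python3 - <<'E'
from h import *
plan([531.5,-278,158])
E
```

```text
clock: 2.9
eef_pos: [533.2, -271.4, 248.9]
tool_rot: [0.148, 1.565, 1.551]
force: [-0.2, -0.7, 0.4]
width: 85.0
clk 2.90 pos [ 533.2 -271.4  248.9] F [-0.2 -0.7  0.4] w 85.0 jaw deg 80.4 x [ 0.     0.006 -1.   ] q [ 0.25  0.53  0.28  1.62 -0.17  1.02  1.99]
tool shift [90.9  0.4 -7.4] turn [ 0.     0.006 -0.001] rows>=1.8
```

```bash
python3 -m handwheel '1 10 0 -6 0 0.005 0;1 25 0 -1 0 0 0;1 25 0 0 0 0 0;1 0 0 0 0 0 0;1 0 0 0 0 0 0'
python3 - <<'E'
from h import *
plan([531.5,-278,158])
E
```

```text
clock: 3.4
eef_pos: [534.2, -273.4, 188.7]
tool_rot: [-1.349, 1.567, 0.063]
force: [-0.4, -0.7, 1.1]
width: 85.2
clk 3.40 pos [ 534.2 -273.4  188.7] F [-0.4 -0.7  1.1] w 85.2 jaw deg 80.9 x [ 0.004  0.    -1.   ] q [ 0.26  0.59  0.26  1.69 -0.19  0.88  2.01]
tool shift [30.7  2.1 -5. ] turn [-0.     0.001  0.004] rows>=0.6
```

```bash
python3 -m handwheel '1 5 3 -5 0 0 0;1 0 0 0 0 0 0'
python3 - <<'E'
from h import *
plan([531.5,-278,158])
E
```

```text
clock: 3.6
eef_pos: [531.1, -278.3, 185.0]
tool_rot: [-1.584, 1.565, -0.171]
force: [-0.7, -0.3, -0.5]
width: 85.4
clk 3.60 pos [ 531.1 -278.3  185. ] F [-0.7 -0.3 -0.5] w 85.4 jaw deg 81.0 x [ 0.006 -0.001 -1.   ] q [ 0.27  0.59  0.26  1.7  -0.19  0.87  2.03]
tool shift [27.  -0.2  0.3] turn [ 0.    -0.     0.006] rows>=0.5
```

```bash
python3 -m handwheel '1 14 0 0 0 0 0.005;1 14 0 0 0 0 0;1 0 0 0 0 0 0'
python3 - <<'E'
from h import *
from cell import *
plan([531.5,-278,158])
p=camera_params('wrist');im=get_image('wrist');crop(im,130,130,430,330,2.6,'pics/w4c.png')
E
```

```text
clock: 3.9
eef_pos: [532.3, -279.3, 157.1]
tool_rot: [-1.813, 1.566, -0.401]
force: [-0.7, -0.2, 0.0]
width: 85.5
clk 3.90 pos [ 532.3 -279.3  157.1] F [-0.7 -0.2  0. ] w 85.5 jaw deg 80.9 x [ 0.004 -0.002 -1.   ] q [ 0.28  0.63  0.25  1.72 -0.2   0.81  2.03]
tool shift [-0.9  1.   1.2] turn [ 0.    -0.001  0.005] rows>=0.0
```

View pics/w4c.png

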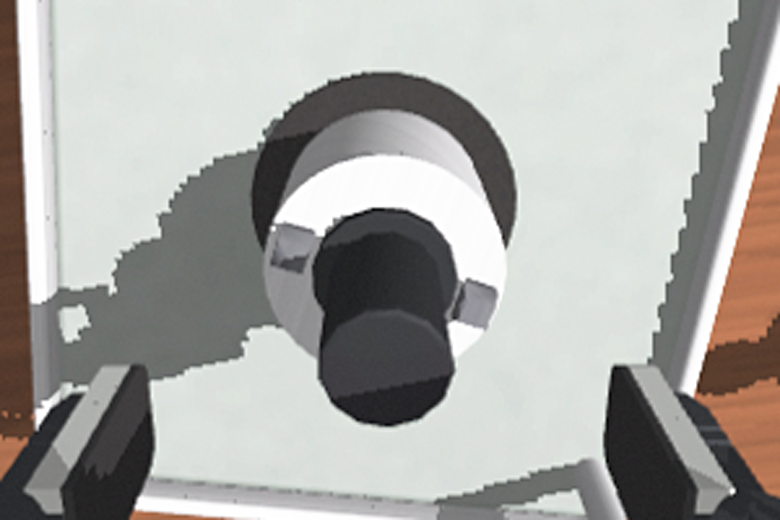

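```bash
python3 -m handwheel '-1 0 1 1 0 0 0;-1 0 0 0 0 0 0;-1 0 0 0 0 0 0;-1 0 0 0 0 0 0;-1 0 0 0 0 0 0;-1 0 0 0 0 0 0;-1 0 0 0 0 0 0'
```

```text
clock: 4.65
eef_pos: [537.3, -274.9, 163.6]
tool_rot: [-1.386, 1.555, 0.03]
force: [0.1, -0.7, 0.2]
width: 0.2
```

Run:
```python
from h import *
from cell import *
im=get_image('wrist');crop(im,100,100,460,370,2.1,'pics/w5c.png')
im=get_image('scene');crop(im,60,200,260,360,3.5,'pics/s5c.png')
```

```text
(no output)
```

View pics/w5c.png

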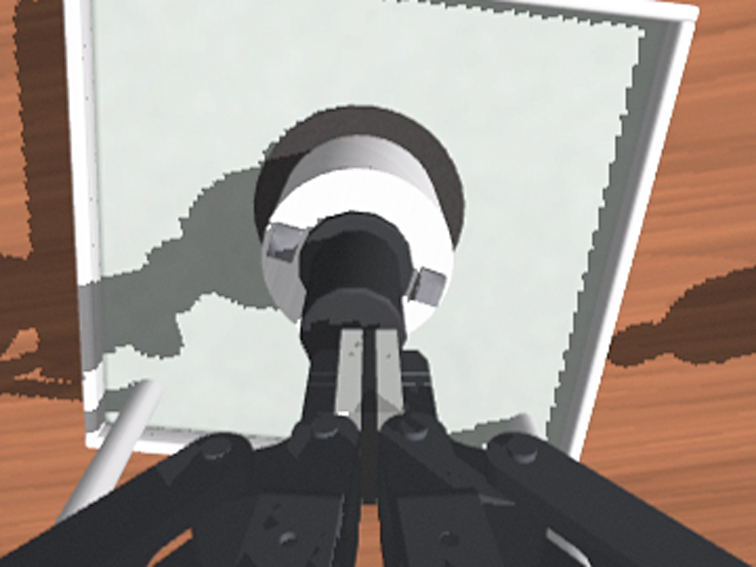

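View pics/s5c.png

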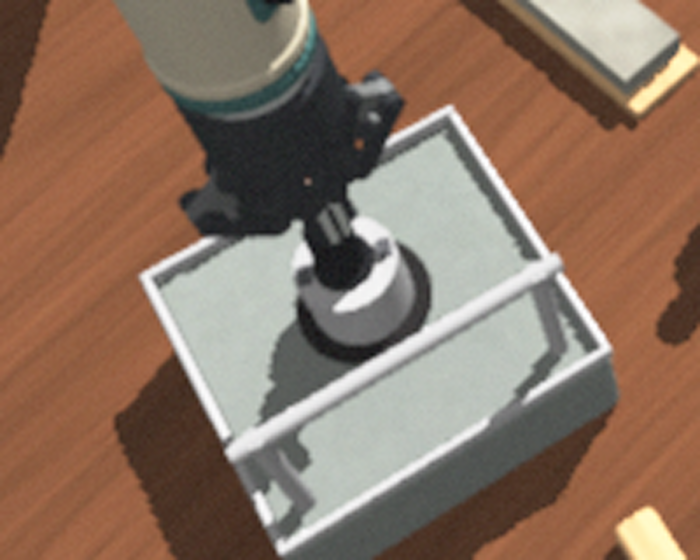

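Run:
```python
from h import *
from cell import *
s=ctrl.read_state();plan([531.5,-278,158])
p=camera_params('wrist');A=Rm(s['tool_rot']);print(p['eye'],A.T@(p['eye']-s['eef_pos']))
f=lambda X:((proj(p,X)-[100,100])*2.1).round()
print('top',f([531.5,-278,183]),'face',f([531.5,-278,135]))
for d in(-40,-11,0,8,20):print(d,f(s['eef_pos']+A[:,0]*d))
im=get_image('wrist');crop(im,100,100,460,370,2.1,'pics/w6c.png')
```

```text
clk 4.75 pos [ 536.9 -275.1  163.1] F [ 0.2 -0.4 -0.2] w -0.5 jaw deg 81.1 x [ 0.015  0.    -1.   ] q [ 0.28  0.62  0.24  1.72 -0.2   0.82  2.03]
tool shift [ 5.1  4.9 -3.7] turn [-0.     0.003  0.015] rows>=0.2
[ 452.11053922 -262.66305404  326.47334814] [-164.57017503   83.23971255   -0.36949668]
top [356. 337.] face [358. 263.]
-40 [370. 398.]
-11 [370. 336.]
0 [370. 317.]
8 [370. 305.]
20 [370. 288.]
```

View pics/w6c.png

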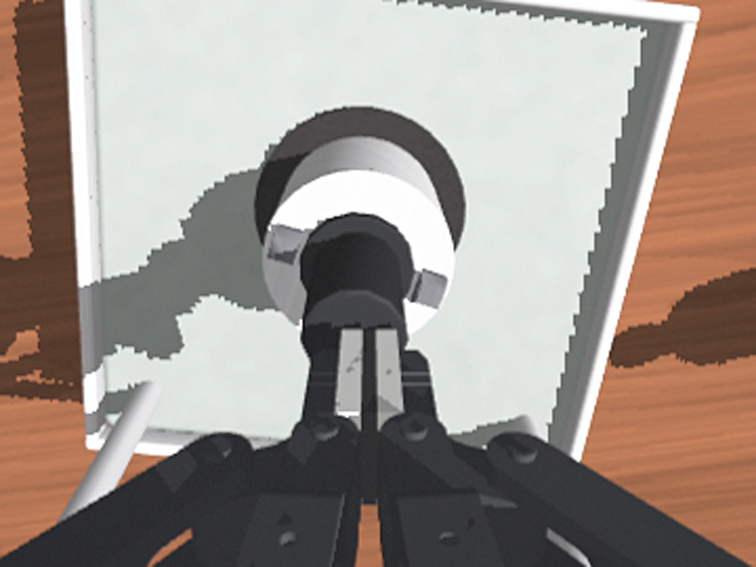

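Run:
```python
from h import *
from cell import *
s=ctrl.read_state()
A=Rm(s['tool_rot'])
for n,o,k in(('scene',(110,215),7),('top',(390,180),7)):
    p=camera_params(n)
    f=lambda X:((proj(p,X)-o)*k).round()
    print(n,'top',f([531.5,-278,183]),'face',f([531.5,-278,135]))
    for d in(-40,-21,-11,0,8):print(d,f(s['eef_pos']+A[:,0]*d))
    im=get_image(n);crop(im,o[0],o[1],o[0]+100,o[1]+85,k,'pics/%s7c.png'%n)
```

```text
scene top [302. 344.] face [340. 416.]
-40 [302. 316.]
-21 [319. 347.]
-11 [327. 362.]
0 [336. 379.]
8 [343. 391.]
top top [341. 433.] face [282. 454.]
-40 [357. 407.]
-21 [331. 415.]
-11 [319. 419.]
0 [305. 424.]
8 [295. 427.]
```

View pics/scene7c.png

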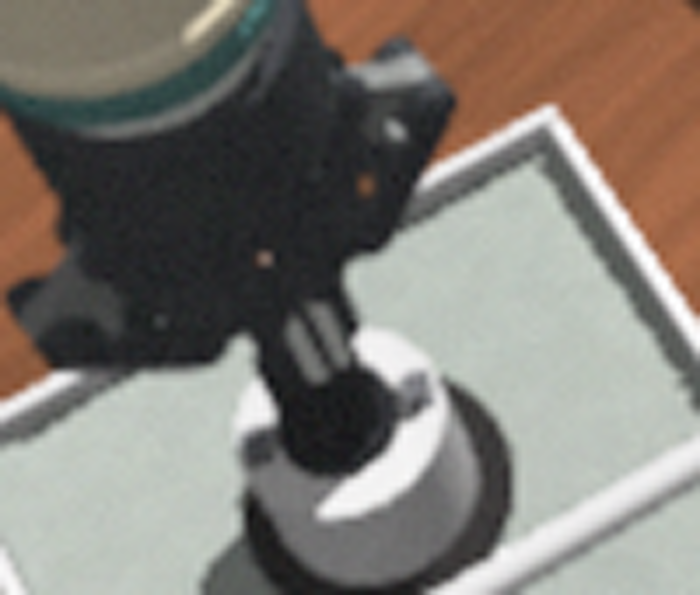

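View pics/top7c.png

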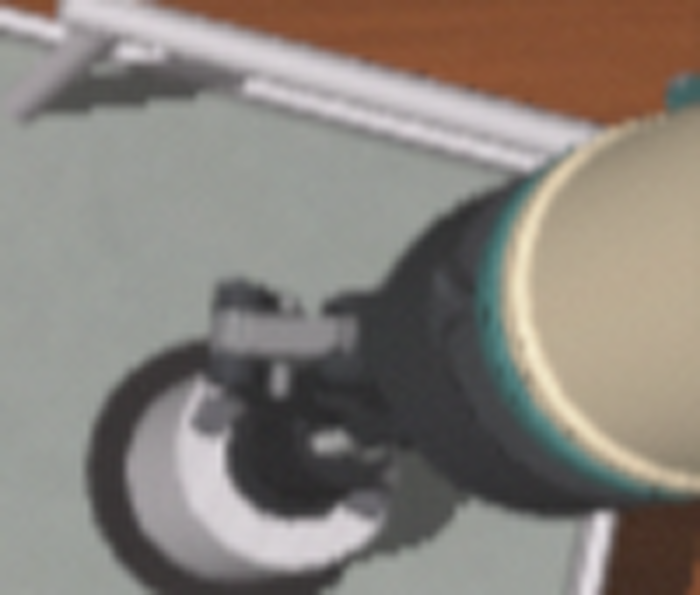

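```bash
python3 -m handwheel '1 -2 5 -3 0 0 0.01;1 0 0 0 0 0 0;1 0 0 0 0 0 0;1 0 0 0 0 0 0;1 0 0 0 0 0 0;1 0 0 0 0 0 0'
python3 - <<'E'
from h import *
plan([531.5,-278,130])
E
```

```text
clock: 5.5
eef_pos: [529.4, -278.9, 164.0]
tool_rot: [-0.504, 1.569, 0.909]
force: [0.2, 0.8, 0.0]
width: 84.8
clk 5.50 pos [ 529.4 -278.9  164. ] F [0.2 0.8 0. ] w 84.8 jaw deg 80.9 x [ 0.001  0.002 -1.   ] q [ 0.28  0.62  0.25  1.72 -0.2   0.83  2.03]
tool shift [34.  -1.9  1.2] turn [-0.     0.002  0.001] rows>=0.7
```

```bash
python3 -m handwheel '1 12 -1 1 0 0 0;1 12 0 0 0 0 0;1 8 0 0 0 0 0;1 0 0 0 0 0 0'
python3 - <<'E'
from h import *
from cell import *
plan([531.5,-278,130])
s=ctrl.read_state();A=Rm(s['tool_rot'])
p=camera_params('wrist');im=get_image('wrist');crop(im,130,130,430,350,2.6,'pics/w8c.png')
f=lambda X:((proj(p,X)-[130,130])*2.6).round()
for d in(-60,-40,-34,-20,8):print(d,f(s['eef_pos']+A@[d,11,42.5]),f(s['eef_pos']+A@[d,11,-42.5]))
print(f([531.5,-278,183]))
E
```

```text
clock: 5.9
eef_pos: [530.4, -277.3, 128.4]
tool_rot: [0.023, 1.568, 1.437]
force: [0.7, 0.4, -0.9]
width: 85.7
clk 5.90 pos [ 530.4 -277.3  128.4] F [ 0.7  0.4 -0.9] w 85.7 jaw deg 81.0 x [ 0.     0.002 -1.   ] q [ 0.29  0.66  0.23  1.75 -0.21  0.76  2.05]
tool shift [-1.6 -1.2 -0.5] turn [ 0.     0.003 -0.   ] rows>=0.0
-60 [658. 428.] [103. 428.]
-40 [620. 362.] [140. 362.]
-34 [611. 345.] [149. 345.]
-20 [592. 311.] [168. 311.]
8 [562. 257.] [198. 257.]
[378. 472.]
```

View pics/w8c.png

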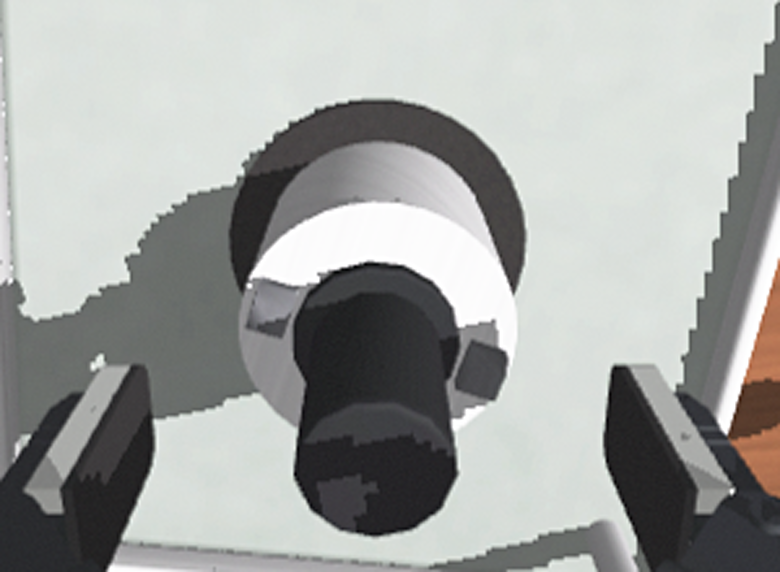

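```bash
python3 -m handwheel '1 8 -1 0 0 0 0;1 0 0 0 0 0 0;-1 0 0 0 0 0 0;-1 0 0 0 0 0 0;-1 0 0 0 0 0 0;-1 0 0 0 0 0 0;-1 0 0 0 0 0 0;-1 0 0 0 0 0 0'
python3 - <<'E'
from h import *
from cell import *
plan([531.5,-278,130])
im=get_image('wrist');crop(im,130,130,430,350,2.6,'pics/w9c.png')
E
```

```text
clock: 6.75
eef_pos: [532.5, -278.3, 121.4]
tool_rot: [-1.108, 1.568, 0.305]
force: [0.2, 0.2, -0.4]
width: 26.6
clk 6.75 pos [ 532.5 -278.3  121.4] F [ 0.2  0.2 -0.4] w 26.6 jaw deg 81.0 x [ 0.003  0.001 -1.   ] q [ 0.29  0.67  0.23  1.75 -0.22  0.74  2.05]
tool shift [-8.6  1.   0.2] turn [-0.     0.001  0.003] rows>=0.2
```

View pics/w9c.png

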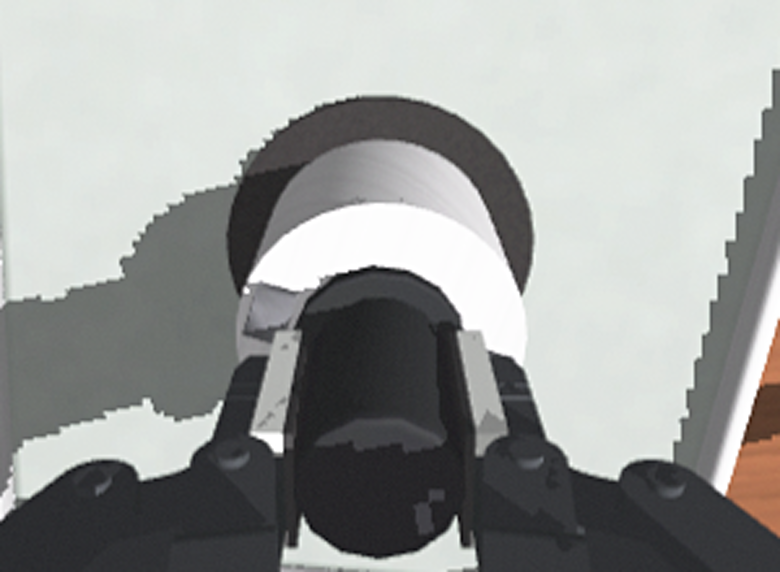

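```bash
python3 -m handwheel '-1 -8 0 0 0 0 0;-1 -15 0 0 0 0 0;-1 -20 0 0 0 0 0;-1 -25 0 0 0 0 0;-1 -25 0 0 0 0 0;-1 -25 0 0 0 0 0;-1 0 0 0 0 0 0'
python3 - <<'E'
from h import *
from cell import *
plan([505.7,232.2,240],95)
p=camera_params('wrist');im=get_image('wrist');cv2.imwrite('pics/w10.png',im)
crop(im,130,60,430,350,2,'pics/w10c.png')
E
```

```text
clock: 7.5
eef_pos: [531.3, -278.3, 245.5]
tool_rot: [-0.527, 1.569, 0.886]
force: [0.8, 0.3, -0.7]
width: 27.1
clk 7.50 pos [ 531.3 -278.3  245.5] F [ 0.8  0.3 -0.7] w 27.1 jaw deg 80.9 x [ 0.001  0.002 -1.   ] q [ 0.26  0.53  0.28  1.62 -0.17  1.01  2.  ]
tool shift [  6.3 105.8 500.1] turn [-0.246  0.002  0.001] rows>=10.2
```

View pics/w10c.png

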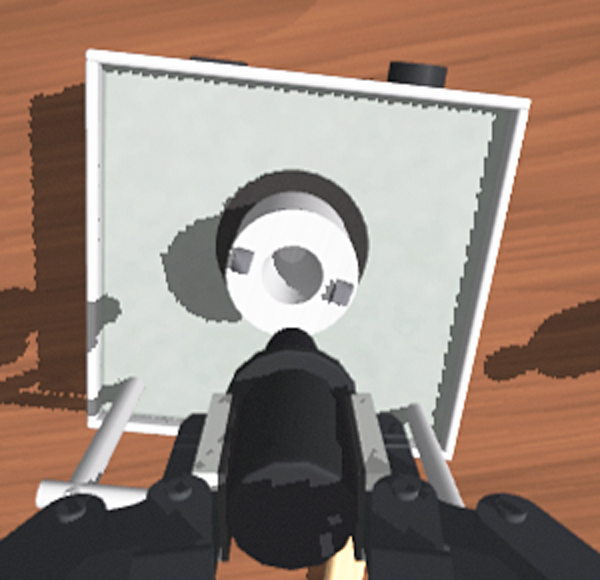

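Run:
```python
from h import *
from cell import *
import pickle
p=camera_params('wrist');im=get_image('wrist');cv2.imwrite('pics/w11.png',im);pickle.dump(p,open('p11.pkl','wb'))
crop(im,235,150,320,235,7,'pics/w11c.png')
print((proj(p,[531.5,-278,135])-[235,150])*7+3)
```

```text
[284.60682554 347.53868248]
```

View pics/w11c.png

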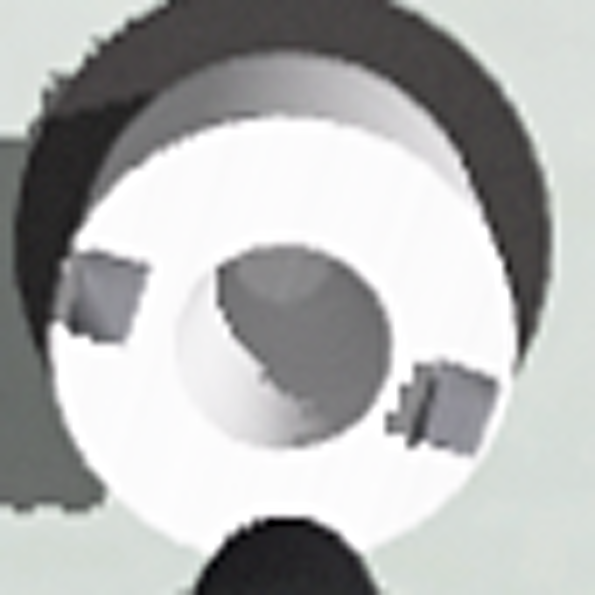

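```bash
cat > dog.py <<'E'
from h import *
import pickle
p=pickle.load(open('p11.pkl','rb'));im=cv2.imread('pics/w11.png')[150:235,235:320]
big=cv2.resize(im,None,fx=7,fy=7,interpolation=cv2.INTER_CUBIC)
out=[]
c=np.array([531.4,-277.9])
for yaw in map(float,sys.argv[1:]):
    b=big.copy();a=np.radians(yaw);ex=np.array([np.cos(a),np.sin(a)]);ey=np.array([-ex[1],ex[0]])
    for s in(1,-1):
        for z,w,col in((135,5.5,(0,255,0)),(143,3.5,(0,0,255))):
            P=[(proj(p,[*(c+s*ex*r+ey*t),z])-[235,150])*7+3 for r,t in((20,-w),(28.5,-w),(28.5,w),(20,w))]
            cv2.polylines(b,[np.round(P).astype(int)],True,col,1)
    cv2.putText(b,str(yaw),(5,25),0,.8,(0,0,255),2);out.append(b)
cv2.imwrite('pics/dog%s.png'%'_'.join(sys.argv[1:]),cv2.resize(np.hstack(out),None,fx=.65,fy=.65,interpolation=cv2.INTER_AREA))
E
python3 dog.py 59 63
```

```text
(no output)
```

View pics/dog59_63.png

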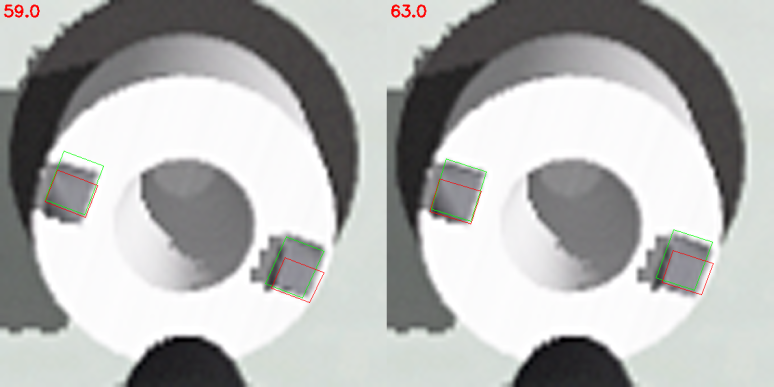

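```bash
sed -i 's/fx=.65,fy=.65/fx=1.3,fy=1.3/' dog.py; python3 dog.py 62
```

```text
(no output)
```

View pics/dog62.png

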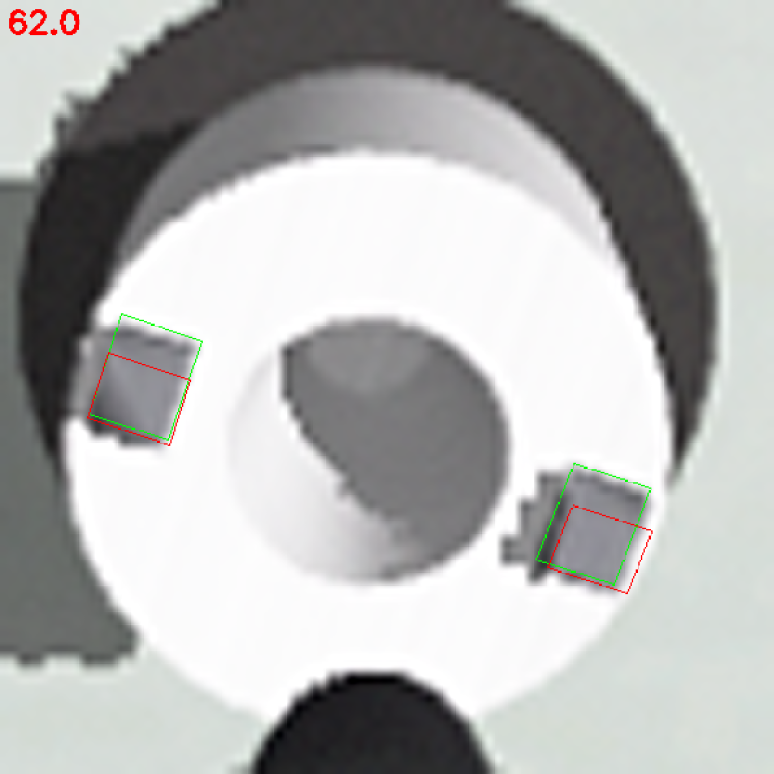

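```bash
python3 -m handwheel '-1 0 5 25 0 0 0;-1 0 10 48 0 0 0;-1 0 10 48 0 0 0;-1 0 10 48 0 0 0;-1 0 10 48 0 0 0;-1 0 10 48 0 0 0;-1 0 10 48 0 0 0;-1 0 10 48 0 0 0;-1 0 10 48 0 0 0;-1 0 10 30 0 0 0'
python3 - <<'E'
from h import *
plan([505.7,232.2,240],95)
E
```

```text
clock: 8.6
eef_pos: [496.8, 176.9, 229.1]
tool_rot: [1.778, 1.542, -3.106]
force: [0.1, -0.4, -0.5]
width: 27.0
clk 8.60 pos [496.8 176.9 229.1] F [ 0.1 -0.4 -0.5] w 27.0 jaw deg 80.2 x [-0.028 -0.001 -1.   ] q [-0.55  0.45  0.23  1.81 -0.14  0.92  1.15]
tool shift [-11.2   0.9  56. ] turn [-0.259 -0.002 -0.028] rows>=1.7
```

```bash
python3 -m handwheel '-1 -4 0 25 -0.13 0 -0.014;-1 -4 4 22 -0.13 0 -0.014;-1 0 0 0 0 0 0;-1 0 0 0 0 0 0'
python3 - <<'E'
from h import *
from cell import *
import pickle
plan([505.7,232.2,240],95)
p=camera_params('wrist');im=get_image('wrist');cv2.imwrite('pics/w12.png',im);pickle.dump(p,open('p12.pkl','wb'))
crop(im,180,100,400,270,3.5,'pics/w12c.png')
for X in ([505.7,232.2,70],[554,289.8,134],[447.5,280,120],[495,339,132]): print(((proj(p,X)-[180,100])*3.5+1).round())
E
```

```text
clock: 9.0
eef_pos: [491.4, 231.8, 230.8]
tool_rot: [1.852, 1.558, -2.751]
force: [0.5, -0.8, 0.2]
width: 26.4
clk 9.00 pos [491.4 231.8 230.8] F [ 0.5 -0.8  0.2] w 26.4 jaw deg 96.3 x [-0.011 -0.005 -1.   ] q [-0.6   0.46  0.16  1.78 -0.09  0.92  1.28]
tool shift [ -9.4 -14.2  -1.2] turn [ 0.022 -0.004 -0.012] rows>=0.3
[335. 345.]
[523. 600.]
[544. 203.]
[745. 416.]
```

View pics/w12c.png

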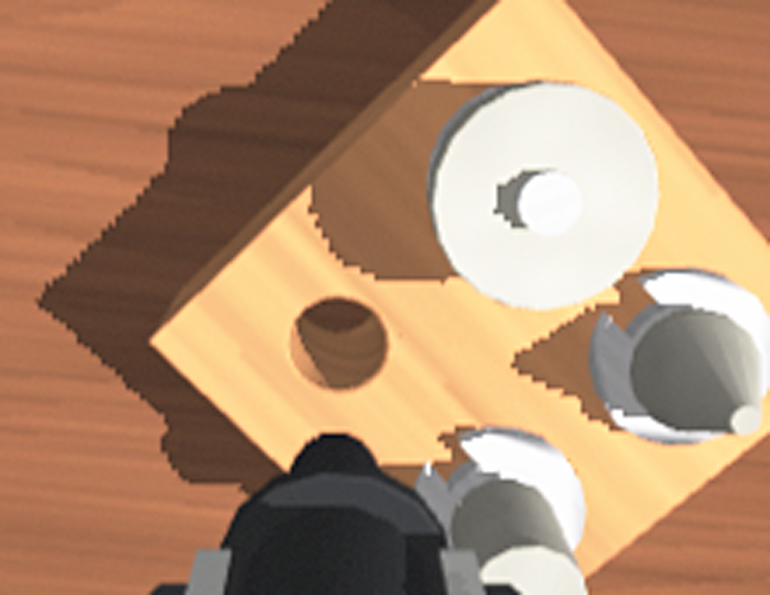

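Run:
```python
from h import *
from cell import *
s=ctrl.read_state();A=Rm(s['tool_rot']);p=camera_params('wrist')
print(s['eef_pos'])
for y in(-1,0,1):
  for z in (-1,0,1): print(y,z,((proj(p,s['eef_pos']+A@[24.4,8+y,z])-[180,100])*3.5+1).round(1), ((proj(p,s['eef_pos']+A@[-13.6,18.5+y,z])-[180,100])*3.5+1).round(1))
im=get_image('wrist');crop(im,220,200,330,270,7,'pics/w13c.png')
print([((proj(p,s['eef_pos']+A@[24.4,8+y,0])-[220,200])*7+3).round(1) for y in (-1,0,1)])
print([((proj(p,s['eef_pos']+A@[-13.6,18.5+y,0])-[220,200])*7+3).round(1) for y in (-1,0,1)])
plan([506,233,150],95)
```

```text
[491.15547369 231.94937538 230.69604096]
-1 -1 [332.8 438.1] [332.4 467.6]
-1 0 [338.1 438.1] [338.9 467.6]
-1 1 [343.4 438.1] [345.5 467.6]
0 -1 [332.8 433.2] [332.4 461.6]
0 0 [338.1 433.2] [338.9 461.6]
0 1 [343.4 433.2] [345.5 461.6]
1 -1 [332.8 428.3] [332.4 455.5]
1 0 [338.1 428.3] [338.9 455.5]
1 1 [343.4 428.3] [345.5 455.5]
[array([397.2, 177.2]), array([397.2, 167.4]), array([397.2, 157.6])]
[array([398.9, 236.2]), array([398.9, 224.1]), array([398.9, 212. ])]
clk 9.10 pos [491.6 231.3 231. ] F [1.3 0.1 0. ] w 26.8 jaw deg 96.2 x [-0.011 -0.004 -1.   ] q [-0.6   0.46  0.16  1.78 -0.09  0.92  1.28]
tool shift [ 80.9 -15.4   0.3] turn [ 0.021 -0.003 -0.012] rows>=1.6
```

View pics/w13c.png

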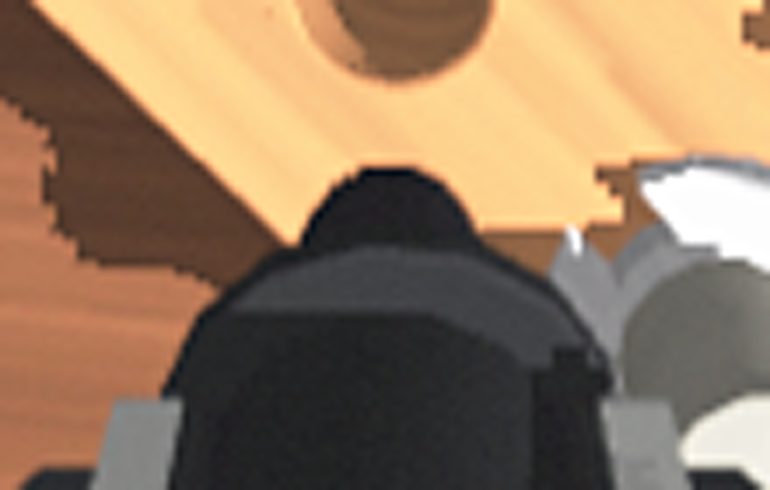

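```bash
python3 -m handwheel '-1 5 -8 1 0.02 0 -0.012;-1 25 -7 1 0 0 0;-1 25 0 0 0 0 0;-1 22 0 0 0 0 0;-1 0 0 0 0 0 0;-1 0 0 0 0 0 0'
python3 - <<'E'
from h import *
from cell import *
plan([505.6,234,125],95)
s=ctrl.read_state();A=Rm(s['tool_rot']);p=camera_params('wrist')
im=get_image('wrist');crop(im,180,140,380,290,4,'pics/w14c.png')
f=lambda X:((proj(p,X)-[180,140])*4+1.5).round()
print('hole',f([505.5,233.2,70]),'tip',f(s['eef_pos']+A@[24.4,0,-.85]),f(s['eef_pos']+A@[24.4,8,-.85]))
E
```

```text
clock: 9.7
eef_pos: [512.1, 227.5, 150.5]
tool_rot: [-2.406, 1.562, -0.767]
force: [-1.0, -0.1, -0.8]
width: 27.1
clk 9.70 pos [512.1 227.5 150.5] F [-1.  -0.1 -0.8] w 27.1 jaw deg 93.9 x [ 0.006 -0.006 -1.   ] q [-0.57  0.58  0.15  1.84 -0.11  0.73  1.28]
tool shift [25.5  6.2  7.1] turn [-0.019 -0.007  0.006] rows>=0.5
hole [418. 242.] tip [381. 380.] [381. 335.]
```

View pics/w14c.png

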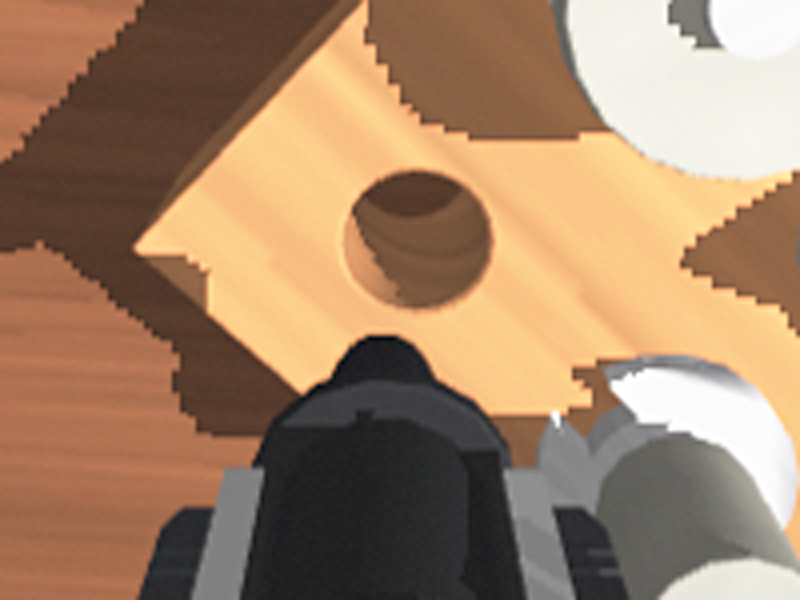

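```bash
python3 -m handwheel '-1 4 6 6 -0.015 -0.006 0.006;-1 8 0 0 0 0 0;-1 8 0 0 0 0 0;-1 0 0 0 0 0 0;-1 0 0 0 0 0 0'
python3 - <<'E'
from h import *
from cell import *
plan([505.6,234,105],95)
E
```

```text
clock: 10.25
eef_pos: [507.0, 234.3, 131.9]
tool_rot: [-1.138, 1.566, 0.517]
force: [-0.7, 0.9, 0.0]
width: 26.4
clk 10.25 pos [507.  234.3 131.9] F [-0.7  0.9  0. ] w 26.4 jaw deg 94.8 x [ 0.004  0.002 -1.   ] q [-0.57  0.6   0.14  1.86 -0.12  0.68  1.29]
tool shift [26.9  1.5 -0.2] turn [-0.004  0.002  0.005] rows>=0.5
```

```bash
python3 -m handwheel '-1 14 1 0 0 0.002 0.004;-1 14 0 0 0 0 0;-1 0 0 0 0 0 0;-1 0 0 0 0 0 0'
python3 - <<'E'
from h import *
from cell import *
plan([505.6,234,84],95)
E
```

```text
clock: 10.65
eef_pos: [506.3, 234.4, 101.9]
tool_rot: [-1.558, 1.57, 0.096]
force: [0.2, -0.2, -0.3]
width: 26.5
clk 10.65 pos [506.3 234.4 101.9] F [ 0.2 -0.2 -0.3] w 26.5 jaw deg 94.8 x [ 0.001  0.    -1.   ] q [-0.57  0.64  0.13  1.88 -0.13  0.62  1.29]
tool shift [17.9  0.7 -0.3] turn [-0.004  0.     0.001] rows>=0.4
```

```bash
python3 -m handwheel '-1 7 1 0 0 0 0;-1 6 0 0 0 0 0;-1 3 0 0 0 0 0;-1 2 0 0 0 0 0;-1 0 0 0 0 0 0'
python3 - <<'E'
from h import *
from cell import *
plan([505.6,234,84],95)
E
```

```text
clock: 11.15
eef_pos: [505.7, 234.5, 82.9]
tool_rot: [-1.342, 1.569, 0.312]
force: [-0.3, -0.0, -1.0]
width: 26.6
clk 11.15 pos [505.7 234.5  82.9] F [-0.3 -0.  -1. ] w 26.6 jaw deg 94.8 x [ 0.002  0.001 -1.   ] q [-0.56  0.67  0.12  1.9  -0.14  0.58  1.3 ]
tool shift [-1.1  0.1 -0.5] turn [-0.004  0.     0.002] rows>=0.0
```

```bash
python3 -m handwheel '-1 2 0 0 0 0 0;-1 2 0 0 0 0 0;-1 0 0 0 0 0 0'
python3 - <<'E'
from h import *
from cell import *
plan([505.6,234,84],95)
im=get_image('wrist');crop(im,180,140,380,330,3.1,'pics/w15c.png')
E
```

```text
clock: 11.45
eef_pos: [506.1, 234.7, 79.0]
tool_rot: [-1.29, 1.568, 0.364]
force: [-0.3, 0.0, -1.3]
width: 26.6
clk 11.45 pos [506.1 234.7  79. ] F [-0.3  0.  -1.3] w 26.6 jaw deg 94.8 x [ 0.003  0.001 -1.   ] q [-0.56  0.68  0.12  1.9  -0.14  0.57  1.3 ]
tool shift [-5.   0.5 -0.6] turn [-0.004  0.001  0.003] rows>=0.1
```

View pics/w15c.png

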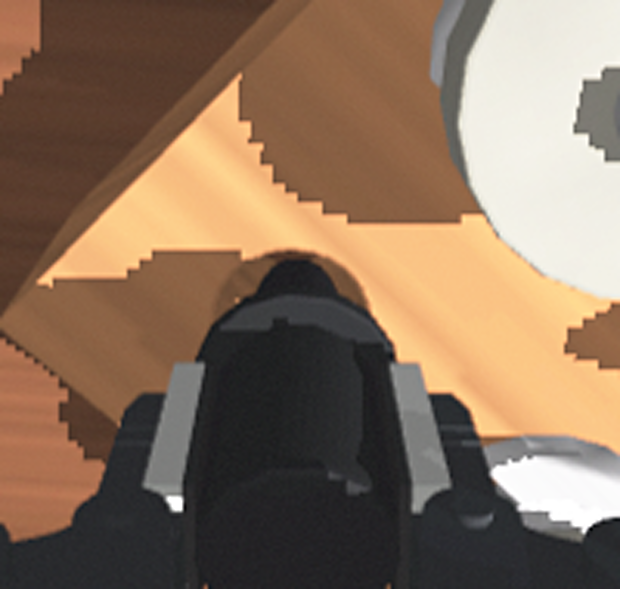

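```bash
python3 -m handwheel '-1 6 0 -0.5 0 0 0;-1 6 0 0 0 0 0;-1 3 0 0 0 0 0;-1 0 0 0 0 0 0;-1 0 0 0 0 0 0'
python3 - <<'E'
from h import *
from cell import *
plan([505.6,234,56.4],95)
im=get_image('wrist');crop(im,180,140,380,330,3.1,'pics/w16c.png')
E
```

```text
clock: 12.0
eef_pos: [506.1, 234.1, 62.5]
tool_rot: [-1.306, 1.568, 0.348]
force: [0.4, 0.3, -0.4]
width: 26.6
clk 12.00 pos [506.1 234.1  62.5] F [ 0.4  0.3 -0.4] w 26.6 jaw deg 94.8 x [ 0.002  0.001 -1.   ] q [-0.56  0.7   0.11  1.91 -0.14  0.54  1.3 ]
tool shift [ 6.1  0.6 -0.1] turn [-0.004  0.001  0.002] rows>=0.1
```

View pics/w16c.png

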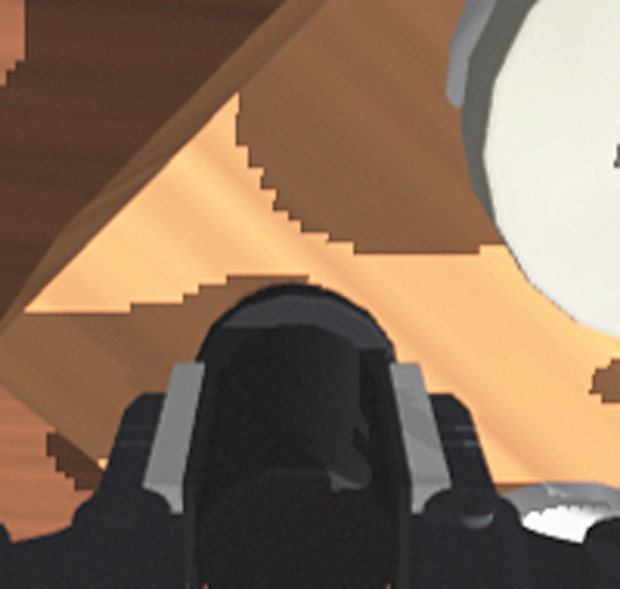

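```bash
python3 -m handwheel '-1 3 0 0 0 0 0;-1 2 0 0 0 0 0;-1 1 0 0 0 0 0;-1 1 0 0 0 0 0'; python3 -m handwheel '-1 1 0 0 0 0 0;-1 1 0 0 0 0 0'
```

```text
clock: 12.45
eef_pos: [506.6, 234.3, 56.1]
tool_rot: [-1.238, 1.567, 0.416]
force: [-3.6, -1.3, 13.8]
width: 26.8
clock: 12.65
eef_pos: [506.6, 234.3, 56.2]
tool_rot: [-1.131, 1.567, 0.523]
force: [-2.6, -0.0, 9.4]
width: 26.6
```

```bash
python3 -m handwheel '0.1 0 0 0 0 0 0;0.1 0 0 0 0 0 0;0.1 0 0 0 0 0 0;0.1 0 0 0 0 0 0;0.1 -8 0 0 0 0 0;0.1 -15 0 0 0 0 0;0.1 -25 0 0 0 0 0;0.1 -30 0 0 0 0 0;0.1 -20 10 0 0 0 0'
python3 - <<'E'
from h import *
from cell import *
import pickle
plan([505.6,234,56.4],95)
p=camera_params('wrist');im=get_image('wrist');cv2.imwrite('pics/w17.png',im);crop(im,130,50,430,330,2,'pics/w17c.png')
E
```

```text
clock: 13.55
eef_pos: [495.6, 232.4, 156.1]
tool_rot: [2.519, 1.57, -2.111]
force: [1.1, -0.1, -0.5]
width: 47.2
clk 13.55 pos [495.6 232.4 156.1] F [ 1.1 -0.1 -0.5] w 47.2 jaw deg 94.7 x [-0.    -0.001 -1.   ] q [-0.59  0.55  0.15  1.86 -0.11  0.73  1.28]
tool shift [ 99.7 -10.1   0.9] turn [-0.005 -0.001 -0.   ] rows>=2.0
```

View pics/w17c.png

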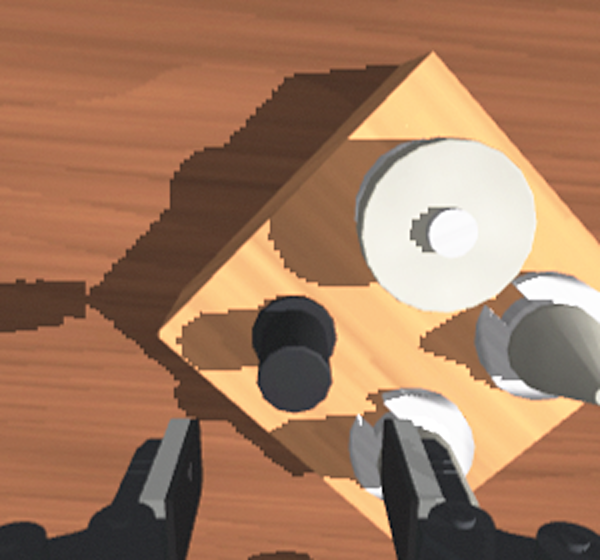

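```bash
python3 -m handwheel '1 -8 0 0 0.149 0 0;1 -8 0 0 0.149 0 0;1 -8 0 0 0.149 0 0;1 -8 0 0 0.149 0 0;1 -8 0 0 0.149 0 0;1 -8 0 0 0.149 0 0;1 -8 0 0 0.149 0 0;1 -8 0 0 0.149 0 0;1 -8 0 0 0.149 0 0;1 -8 0 0 0.149 0 0'
python3 - <<'E'
from h import *
from cell import *
plan([554,291,220],5)
E
```

```text
clock: 14.6
eef_pos: [492.2, 233.0, 245.0]
tool_rot: [1.425, 1.565, 1.574]
force: [0.6, -0.4, -0.2]
width: 85.0
clk 14.60 pos [492.2 233.  245. ] F [ 0.6 -0.4 -0.2] w 85.0 jaw deg 8.5 x [-0.     0.005 -1.   ] q [-0.9   0.5   0.62  1.78 -0.35  0.97  0.01]
tool shift [25.3 48.  69.7] turn [ 0.062  0.001 -0.005] rows>=1.8
```

```bash
python3 -m handwheel '1 8 24 35 0.06 0 0;1 8 24 35 0 0 0;1 8 0 0 0 0 0;1 0 0 0 0 0 0;1 0 0 0 0 0 0'
python3 - <<'E'
from h import *
from cell import *
import pickle
plan([554,291,220],5)
p=camera_params('wrist');im=get_image('wrist');cv2.imwrite('pics/w18.png',im);pickle.dump(p,open('p18.pkl','wb'))
print(proj(p,[554,290,134]),proj(p,[554,290,80]))
E
```

```text
clock: 15.1
eef_pos: [556.4, 290.4, 222.2]
tool_rot: [1.564, 1.564, 1.647]
force: [0.5, 0.0, -0.0]
width: 85.9
clk 15.10 pos [556.4 290.4 222.2] F [ 0.5  0.  -0. ] w 85.9 jaw deg 4.8 x [-0.001  0.007 -1.   ] q [-0.88  0.65  0.61  1.58 -0.42  1.04 -0.07]
tool shift [ 2.2  0.8 -2.4] turn [-0.004  0.    -0.007] rows>=0.1
[271.62025296 205.71251156] [272.24769868 189.50413659]
```

View pics/w18.png

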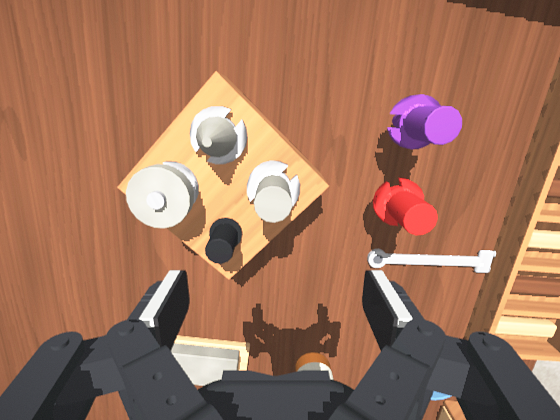

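```bash
cat > slot.py <<'E'
from h import *
import pickle
p=pickle.load(open('p18.pkl','rb'));o=(230,145)
big=cv2.resize(cv2.imread('pics/w18.png')[145:235,230:320],None,fx=8,fy=8,interpolation=cv2.INTER_CUBIC)
x,y=float(sys.argv[1]),float(sys.argv[2]);c=np.array([x,y])
def dr(P,col): cv2.polylines(big,[np.round([(proj(p,q)-o)*8+3.5 for q in P]).astype(int)],True,col,1)
th=np.linspace(0,2*np.pi,60)
for r,z in((17,134),(28,80)): dr([[x+r*np.cos(t),y+r*np.sin(t),z] for t in th],(0,0,255))
for yaw in map(float,sys.argv[3:]):
    a=np.radians(yaw);ex=np.array([np.cos(a),np.sin(a)]);ey=np.array([-ex[1],ex[0]])
    for s in(1,-1): dr([[*(c+s*ex*r+ey*t),80] for r,t in((19,-7),(28,-7),(28,7),(19,7))],(0,200,0))
cv2.imwrite('pics/slot_%s.png'%'_'.join(sys.argv[3:]),big)
E
python3 slot.py 554 290; python3 slot.py 554 290 40
```

```text
(no output)
```

View pics/slot_.png

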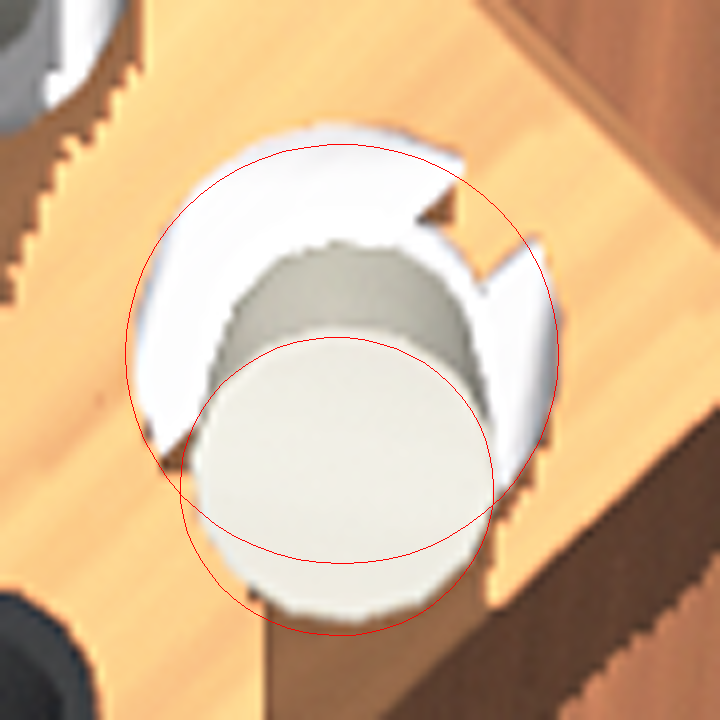

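```bash
python3 slot.py 554.8 291.7 42
```

```text
(no output)
```

View pics/slot_42.png

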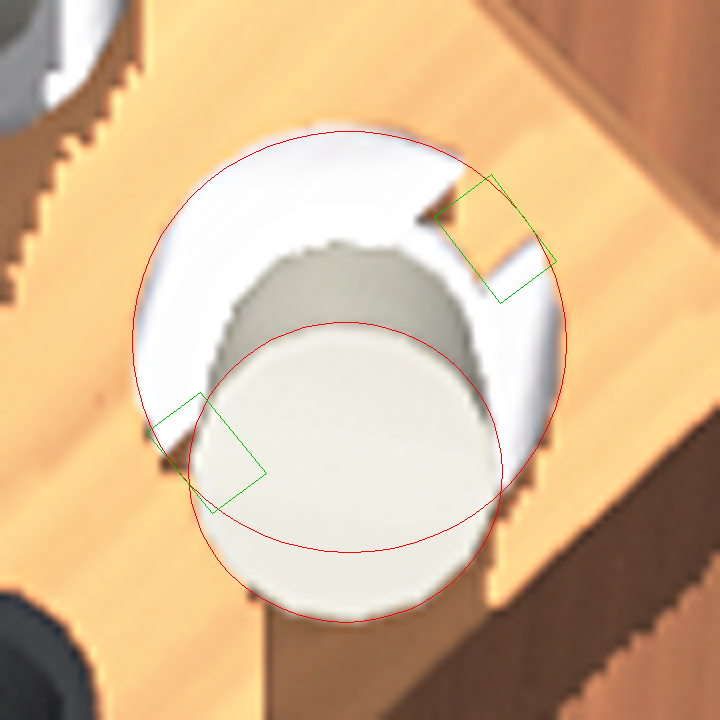

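```bash
python3 - <<'E'
from h import *
import pickle
p=pickle.load(open('p18.pkl','rb'))
q=[onz(p,*cp((230,145),x,y,8),80)[:2] for x,y in((463,165),(537,237),(418,220),(483,290),(150,436),(180,450))]
print(np.round(q,1))
m=(q[0]+q[1])/2;n=(q[2]+q[3])/2
for c in([554.8,291.7],[554.8,291.2],[554.3,291.2]):
  print([np.degrees(np.arctan2(*(v-c)[::-1])).round(1) for v in(q[0],q[1],q[2],q[3],m,n)],np.linalg.norm(q[0]-c),np.linalg.norm(q[1]-c))
e=q[0]-q[2];f=q[1]-q[3];g=q[1]-q[0]
print([np.degrees(np.arctan2(v[1],v[0])) for v in(e,f,g)],np.linalg.norm(g))
E
python3 slot.py 554.5 291.5 46.5
```

```text
[[567.2 316.5]
 [577.5 308.1]
 [562.2 309. ]
 [571.3 300.7]
 [529.9 277.6]
 [533.9 276.1]]
[np.float64(63.4), np.float64(35.9), np.float64(66.8), np.float64(28.5), np.float64(49.6), np.float64(47.7)] 27.74920324202974 28.001320584187322
[np.float64(63.8), np.float64(36.7), np.float64(67.4), np.float64(29.8), np.float64(50.2), np.float64(48.8)] 28.1970849306109 28.29724878261332
[np.float64(62.9), np.float64(36.1), np.float64(66.1), np.float64(29.1), np.float64(49.4), np.float64(47.6)] 28.42111955545941 28.699702780652785
[np.float64(56.10101688072158), np.float64(50.33806581334104), np.float64(-39.313407629300286)] 13.253611503625907
```

View pics/slot_46.5.png

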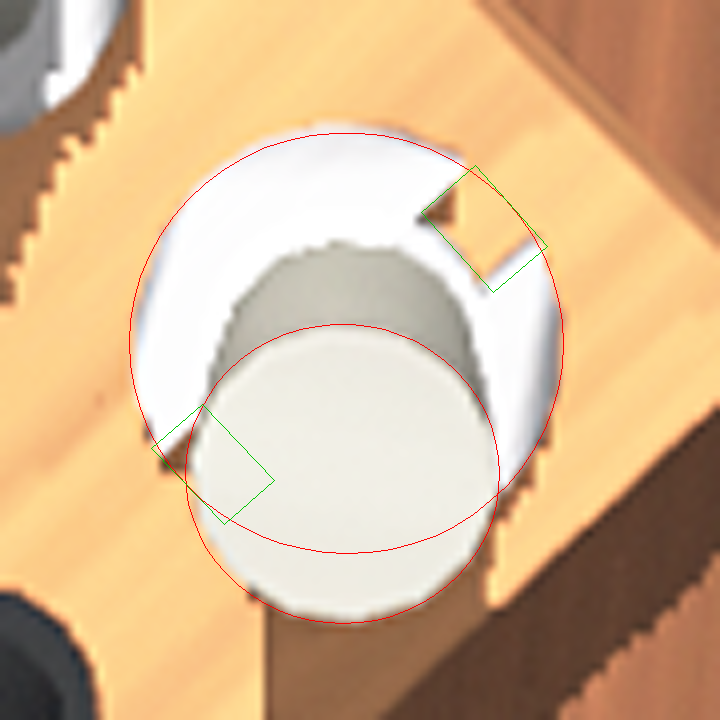

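```bash
python3 -m handwheel '1 10 1 -2 0 0 -0.006;1 25 0 0 0 0 0;1 30 0 0 0 0 0;1 30 0 0 0 0 0;1 10 0 0 0 0 0;1 0 0 0 0 0 0'
python3 - <<'E'
from h import *
from cell import *
plan([554.5,291.2,66],5)
im=get_image('wrist');crop(im,130,100,430,330,2.5,'pics/w19c.png')
E
```

```text
clock: 15.75
eef_pos: [551.9, 289.3, 116.5]
tool_rot: [0.939, 1.568, 1.019]
force: [-0.7, -0.8, 1.0]
width: 85.5
clk 15.75 pos [551.9 289.3 116.5] F [-0.7 -0.8  1. ] w 85.5 jaw deg 4.6 x [ 0.002  0.003 -1.   ] q [-0.84  0.76  0.54  1.7  -0.5   0.82 -0.  ]
tool shift [50.5  1.6  2.7] turn [-0.007  0.002 -0.003] rows>=1.0
```

View pics/w19c.png

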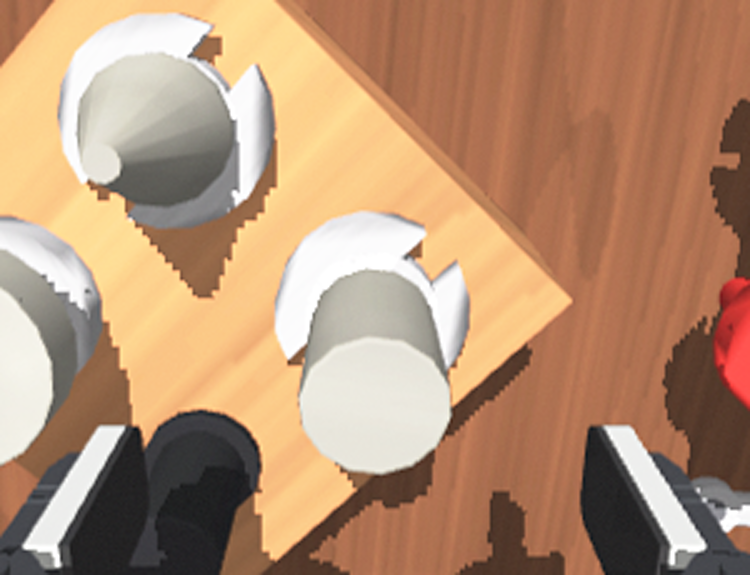

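```bash
python3 -m handwheel '1 15 1.5 2.5 0 0 0;1 15 0 0 0 0 0;1 12 0 0 0 0 0;1 5 0 0 0 0 0;1 0 0 0 0 0 0'
python3 - <<'E'
from h import *
from cell import *
plan([554.5,291.2,66],5)
im=get_image('wrist');crop(im,130,120,430,350,2.5,'pics/w20c.png')
E
```

```text
clock: 16.3
eef_pos: [557.3, 292.5, 69.7]
tool_rot: [0.578, 1.561, 0.659]
force: [0.4, 0.8, 0.1]
width: 85.5
clk 16.30 pos [557.3 292.5  69.7] F [0.4 0.8 0.1] w 85.5 jaw deg 4.6 x [ 0.008  0.006 -1.   ] q [-0.82  0.82  0.49  1.71 -0.54  0.74  0.03]
tool shift [ 3.7 -1.1 -2.9] turn [-0.007  0.008 -0.005] rows>=0.1
```

View pics/w20c.png

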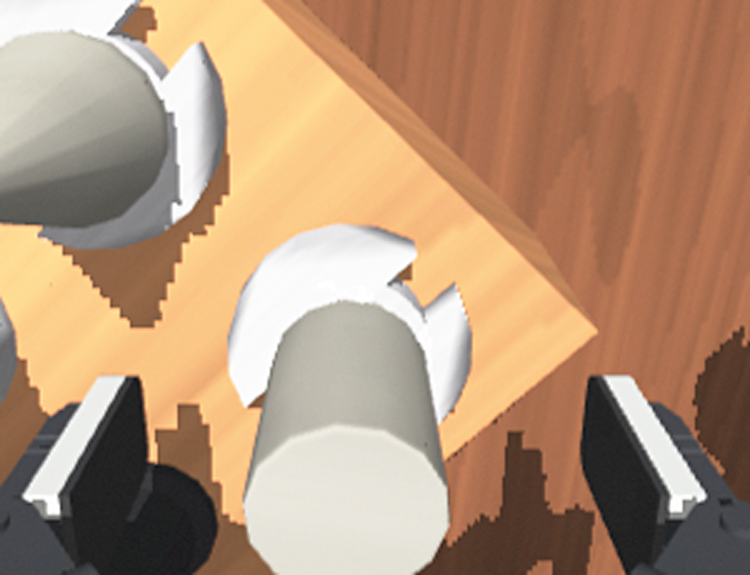

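```bash
python3 -m handwheel '1 3 -1 -3 0 0.008 -0.005;1 0 0 0 0 0 0'
python3 - <<'E'
from h import *
from cell import *
plan([554.5,291.2,66],5)
E
```

```text
clock: 16.55
eef_pos: [554.8, 291.2, 67.3]
tool_rot: [0.441, 1.57, 0.521]
force: [-1.2, 0.2, -0.8]
width: 85.3
clk 16.55 pos [554.8 291.2  67.3] F [-1.2  0.2 -0.8] w 85.3 jaw deg 4.6 x [ 0.001  0.    -1.   ] q [-0.82  0.83  0.49  1.71 -0.54  0.74  0.03]
tool shift [ 1.3  0.  -0.3] turn [-0.007  0.001 -0.   ] rows>=0.0
```

```bash
python3 -m handwheel '-1 1 0 0 0 0 0;-1 0 0 0 0 0 0;-1 0 0 0 0 0 0;-1 0 0 0 0 0 0;-1 0 0 0 0 0 0;-1 0 0 0 0 0 0;-1 0 0 0 0 0 0'
python3 - <<'E'
from h import *
from cell import *
plan([554.5,291.2,66],5)
im=get_image('wrist');crop(im,130,120,430,350,2.5,'pics/w21c.png')
E
```

```text
clock: 17.25
eef_pos: [555.4, 291.6, 67.5]
tool_rot: [0.454, 1.568, 0.535]
force: [0.1, 0.5, -0.3]
width: 32.8
clk 17.25 pos [555.4 291.6  67.5] F [ 0.1  0.5 -0.3] w 32.8 jaw deg 4.6 x [ 0.002  0.001 -1.   ] q [-0.82  0.82  0.49  1.71 -0.54  0.74  0.03]
tool shift [ 1.4 -0.3 -0.9] turn [-0.007  0.002 -0.001] rows>=0.0
```

View pics/w21c.png

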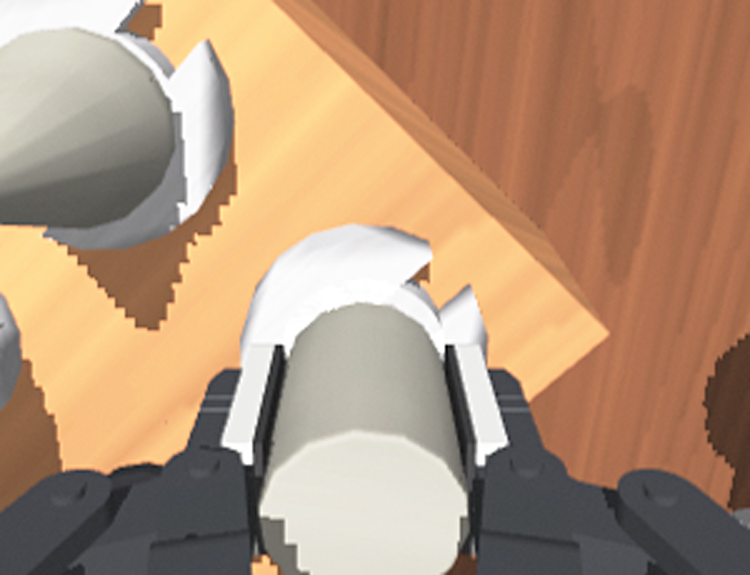

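```bash
python3 -m handwheel '-1 -6 0 0 0 0 0;-1 -12 0 0 0 0 0;-1 -18 0 0 0 0 0;-1 -24 0 0 0 0 0;-1 -30 0 0 0 0 0;-1 -30 0 0 0 0 0;-1 -30 0 0 0 0 0;-1 -15 0 0 0 0 0;-1 0 0 0 0 0 0'
python3 - <<'E'
from h import *
from cell import *
plan([531.4,-277.9,240],17.7)
s=ctrl.read_state();A=Rm(s['tool_rot']);p=camera_params('wrist')
im=get_image('wrist');cv2.imwrite('pics/w22.png',im);crop(im,210,180,350,300,5,'pics/w22c.png')
import pickle;pickle.dump((p,s),open('p22.pkl','wb'))
E
```

```text
clock: 18.2
eef_pos: [552.3, 289.8, 241.2]
tool_rot: [-2.692, 1.567, -2.613]
force: [0.3, 0.2, -4.0]
width: 33.0
clk 18.20 pos [552.3 289.8 241.2] F [ 0.3  0.2 -4. ] w 33.0 jaw deg 4.5 x [-0.003 -0.002 -1.   ] q [-0.89  0.63  0.62  1.56 -0.4   1.08 -0.09]
tool shift [   2.3 -564.2  -65.6] turn [-0.23  -0.003  0.001] rows>=11.4
```

View pics/w22c.png

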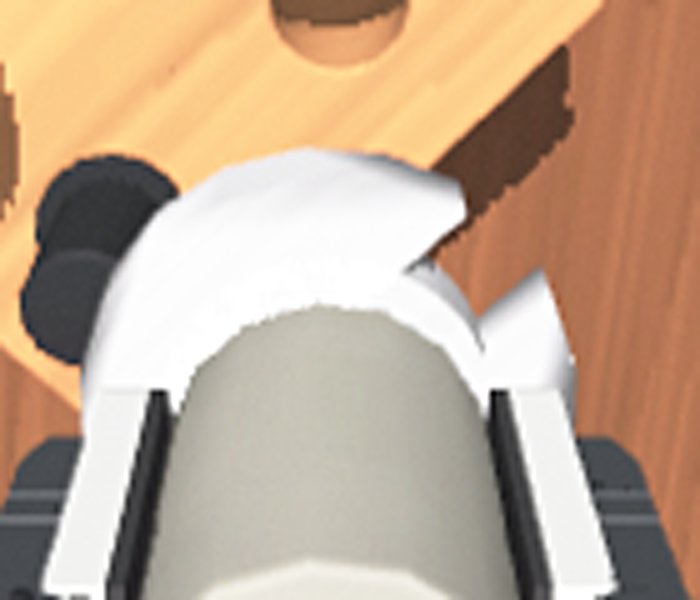

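Run:
```python
from h import *
import pickle
from scipy.optimize import least_squares
p,s=pickle.load(open('p22.pkl','rb'));A=Rm(s['tool_rot'])
def tool(x,y,d,k=5,o=(210,180)):
    r=A.T@ray(p,*cp(o,x,y,k)); e=A.T@(p['eye']-s['eef_pos']); return (e+r*(d-e[0])/r[0])[1:]
for d in(-14,-12.5,-11):
    rim=np.array([tool(x,y,d) for x,y in((165,215),(210,178),(310,148),(380,155),(440,173))])
    f=least_squares(lambda c:np.linalg.norm(rim-c,axis=1)-28,[0,0]);c=f.x
    q=[tool(x,y,d) for x,y in((464,190),(542,270),(405,270),(483,347))]
    ang=[np.degrees(np.arctan2(-(v-c)[0]*-1,(v-c)[1])) for v in q]
    # world angle: tool z at jaw deg, tool y = jaw+90
    m=(q[0]+q[1])/2-c
    print(d,'centre',c.round(2),'res',f.fun.round(2),'ang from z toward y',np.round(ang,1),'mid',np.degrees(np.arctan2(m[0],m[1])).round(1),'r',[np.linalg.norm(v-c).round(1) for v in q],'w',np.linalg.norm(q[0]-q[1]).round(1))
```

```text
-14 centre [3.16 1.63] res [-0.43  0.26  0.44 -0.1  -0.26] ang from z toward y [60.5 33.5 63.2 18.8] mid 47.2 r [np.float64(27.2), np.float64(26.3), np.float64(16.3), np.float64(16.8)] w 12.5
-12.5 centre [2.65 1.59] res [-0.42  0.26  0.42 -0.11 -0.24] ang from z toward y [60.1 32.9 62.6 17.8] mid 46.7 r [np.float64(27.2), np.float64(26.5), np.float64(16.2), np.float64(17.0)] w 12.6
-11 centre [2.15 1.54] res [-0.4   0.25  0.4  -0.11 -0.22] ang from z toward y [59.7 32.3 61.9 16.8] mid 46.2 r [np.float64(27.2), np.float64(26.6), np.float64(16.1), np.float64(17.1)] w 12.8
```

```bash
python3 -m handwheel '-1 0 -20 -3 -0.105 0 0;-1 0 -30 -6 -0.1 0 0;-1 0 -45 -14 0 0 0;-1 0 -46 -15 0 0 0;-1 0 -46 -15 0 0 0;-1 0 -46 -15 0 0 0;-1 0 -46 -15 0 0 0;-1 0 -46 -15 0 0 0;-1 0 -46 -15 0 0 0;-1 0 -40 -12 0 0 0'
python3 - <<'E'
from h import *
plan([531.4,-277.9,240],16.3)
E
```

```text
clock: 19.25
eef_pos: [535.8, -144.0, 227.7]
tool_rot: [2.851, 1.544, -3.121]
force: [1.5, 0.3, -4.2]
width: 33.0
clk 19.25 pos [ 535.8 -144.   227.7] F [ 1.5  0.3 -4.2] w 33.0 jaw deg 17.8 x [-0.027 -0.001 -1.   ] q [-0.16  0.54  0.56  1.75 -0.33  0.98  0.85]
tool shift [ -12.1 -126.1  -45.5] turn [ 0.027 -0.026 -0.007] rows>=2.7
```

```bash
python3 -m handwheel '-1 -8 -40 -15 0.014 -0.013 -0.004;-1 -8 -40 -15 0.012 -0.012 -0.003;-1 -8 -38 -13 0 0 0;-1 0 0 0 0 0 0;-1 0 0 0 0 0 0;-1 0 0 0 0 0 0'
python3 - <<'E'
from h import *
from cell import *
import pickle
plan([531.4,-277.9,240],16.3)
s=ctrl.read_state();p=camera_params('wrist');im=get_image('wrist');cv2.imwrite('pics/w23.png',im);pickle.dump((p,s),open('p23.pkl','wb'))
crop(im,200,140,360,300,4.5,'pics/w23c.png')
E
```

```text
clock: 19.85
eef_pos: [520.4, -281.9, 245.1]
tool_rot: [2.939, 1.557, -3.074]
force: [0.5, 0.0, -3.0]
width: 32.9
clk 19.85 pos [ 520.4 -281.9  245.1] F [ 0.5  0.  -3. ] w 32.9 jaw deg 15.4 x [-0.014 -0.001 -1.   ] q [ 0.09  0.57  0.57  1.64 -0.33  1.05  1.03]
tool shift [ 5.   0.9 11.8] turn [-0.015 -0.014 -0.003] rows>=0.3
```

View pics/w23c.png

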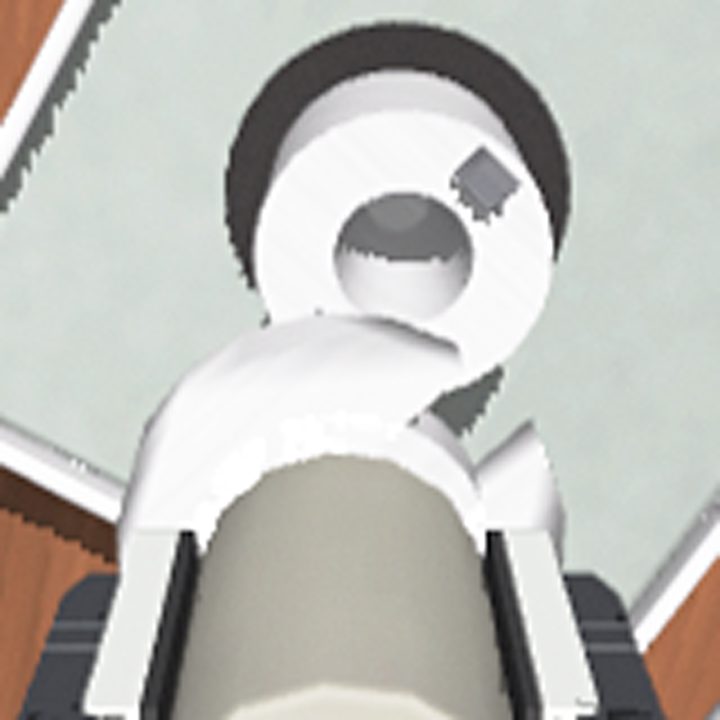

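Run:
```python
from h import *
import pickle
p,s=pickle.load(open('p23.pkl','rb'));A=Rm(s['tool_rot']);jaw=np.degrees(np.arctan2(A[1,2],A[0,2]))
w=lambda x,y,z:onz(p,*cp((200,140),x,y,4.5),z)
c=w(402.5,255,135);print('bore',c)
# face ellipse
print('face LR',w(254,262,135),w(553,262,135))
for x,y in((487,180),(484,147),(520,183),(492,206),(455,180)):
  d=w(x,y,143)-c; print(np.linalg.norm(d[:2]).round(1),np.degrees(np.arctan2(d[1],d[0])).round(1))
# draw model for dogs
big=cv2.imread('pics/w23c.png')
for yaw,col in((60,(255,0,0)),(63,(0,0,255))):
  a=np.radians(yaw);ex=np.array([np.cos(a),np.sin(a)]);ey=np.array([-ex[1],ex[0]])
  for z,wd in((135,5.5),(143,3.5)):
    P=[(proj(p,[*(c[:2]+ex*r+ey*t),z])-[200,140])*4.5+1.75 for r,t in((20,-wd),(28.5,-wd),(28.5,wd),(20,wd))]
    cv2.polylines(big,[np.round(np.array(P)*8).astype(int)],True,col,1,shift=3)
cv2.imwrite('pics/w23d.png',cv2.resize(big[100:300,350:600],None,fx=3,fy=3))
```

```text
bore [ 531.43115076 -277.324262    135.        ]
face LR [ 502.15748074 -287.11445779  135.        ] [ 561.85463186 -270.35589861  135.        ]
24.1 63.3
28.9 73.3
28.5 52.7
21.4 51.4
20.4 76.5
```

View pics/w23d.png

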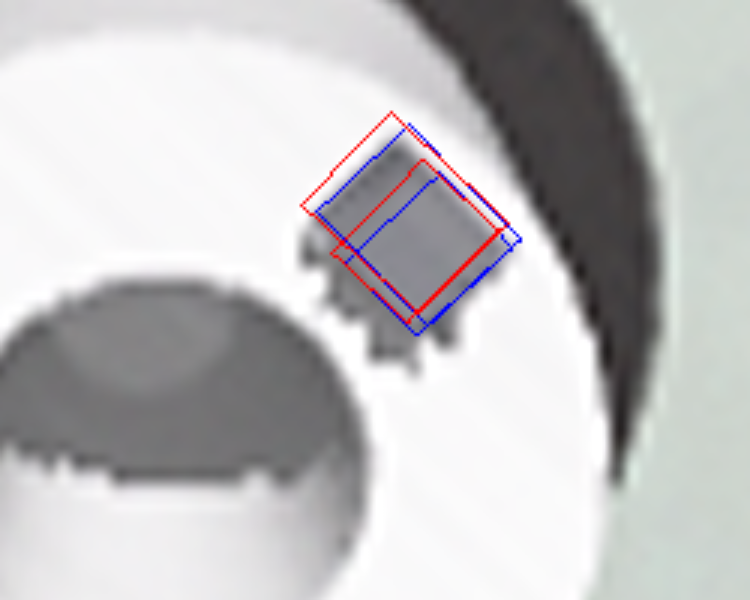

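Run:
```python
from h import *
import pickle
p,s=pickle.load(open('p23.pkl','rb'));A=Rm(s['tool_rot'])
im=cv2.imread('pics/w23.png')
big=cv2.resize(im[195:265,220:330],None,fx=7,fy=7,interpolation=cv2.INTER_CUBIC)
# overlay of model: flange top circle d=-12.5 and hub/stone base circle, slot
def pr(d,y,z): return (proj(p,s['eef_pos']+A@[d,y,z])-[220,195])*7+3
for (y0,z0,ang,col) in((0,0,46.5,(0,0,255)),):
  th=np.linspace(0,2*np.pi,90)
  for d in(-12.5,-2.5): cv2.polylines(big,[np.round([pr(d,y0+28*np.sin(t),z0+28*np.cos(t)) for t in th]).astype(int)],True,col,1)
  cv2.polylines(big,[np.round([pr(-18.5,y0+17*np.sin(t),z0+17*np.cos(t)) for t in th]).astype(int)],True,(0,160,0),1)
  a=np.radians(ang)
  for t in(-7,7): cv2.polylines(big,[np.round([pr(-12.5,y0+r*np.sin(a)+t*np.cos(a),z0+r*np.cos(a)-t*np.sin(a)) for r in(19,27)]).astype(int)],False,(255,0,0),1)
cv2.imwrite('pics/w23e.png',big)
```

```text
(no output)
```

View pics/w23e.png

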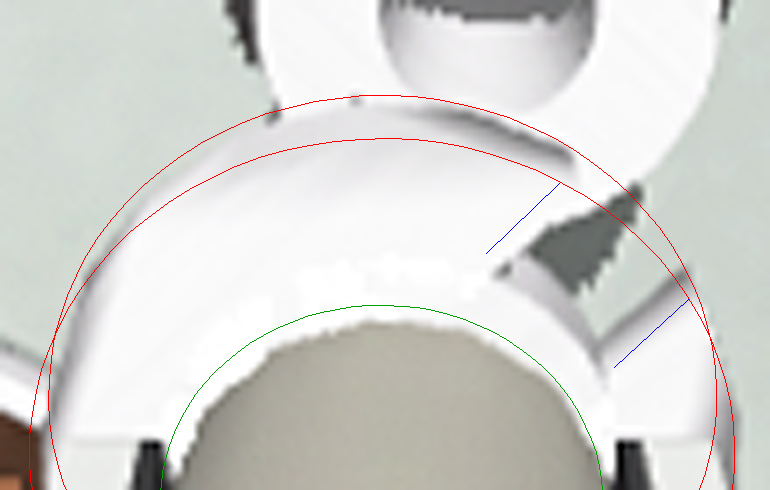

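```bash
cat > ov.py <<'E'
from h import *
import pickle
p,s=pickle.load(open('p23.pkl','rb'));A=Rm(s['tool_rot'])
im=cv2.imread('pics/w23.png')
y0,z0,ang=map(float,sys.argv[1:4]);k=10
g=cv2.convertScaleAbs(im[195:262,222:322],alpha=1.0)
g=(255*(g/255.)**2.5).astype(np.uint8)
big=cv2.resize(g,None,fx=7.8,fy=7.8,interpolation=cv2.INTER_CUBIC);k=7.8
def pr(d,y,z): return (proj(p,s['eef_pos']+A@[d,y,z])-[222,195])*k+k/2-.5
th=np.linspace(0,2*np.pi,90)
for d in(-12.5,-2.5): cv2.polylines(big,[np.round([pr(d,y0+28*np.sin(t),z0+28*np.cos(t)) for t in th]).astype(int)],True,(0,0,255),1)
cv2.polylines(big,[np.round([pr(-18.5,y0+17*np.sin(t),z0+17*np.cos(t)) for t in th]).astype(int)],True,(0,160,0),1)
a=np.radians(ang)
for d,col in((-12.5,(255,0,0)),(-2.5,(255,0,255))):
  for t in(-7,7): cv2.polylines(big,[np.round([pr(d,y0+r*np.sin(a)+t*np.cos(a),z0+r*np.cos(a)-t*np.sin(a)) for r in(19,27)]).astype(int)],False,col,1)
cv2.imwrite('pics/ov_%s.png'%'_'.join(sys.argv[1:4]),big)
E
python3 ov.py -0.8 0.8 48
```

```text
(no output)
```

View pics/ov_-0.8_0.8_48.png

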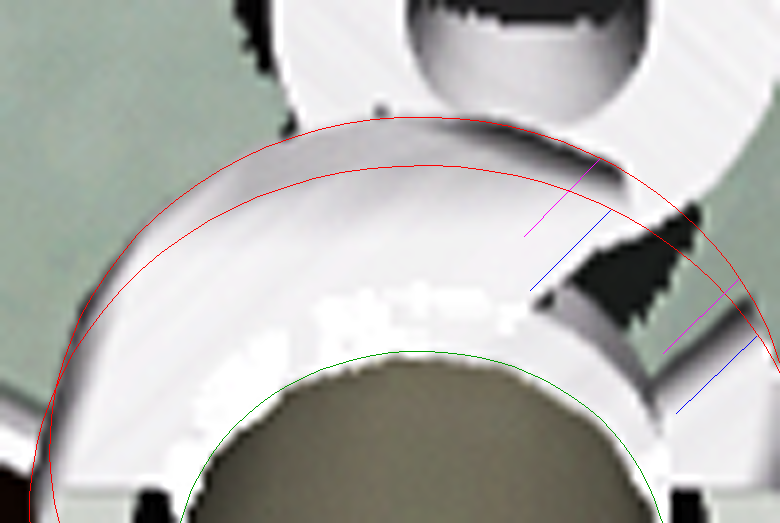

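```bash
python3 ov.py -0.8 0.8 44.8
```

```text
(no output)
```

View pics/ov_-0.8_0.8_44.8.png

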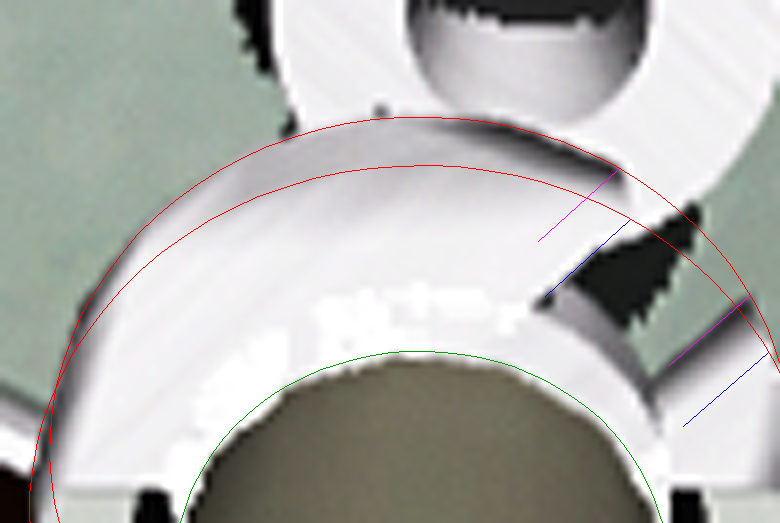

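Run:
```python
from h import *
plan([530.4,-277.1,190],17.6)
```

```text
clk 19.90 pos [ 520.5 -281.   244.9] F [-0.1  0.8 -3.9] w 32.7 jaw deg 15.5 x [-0.014  0.    -1.   ] q [ 0.09  0.57  0.57  1.64 -0.33  1.05  1.03]
tool shift [54.7  0.9 11.3] turn [-0.037 -0.014 -0.004] rows>=1.1
```

```bash
python3 -m handwheel '-1 2 0.5 6 -0.037 -0.014 -0.004;-1 15 0.5 5 0 0 0;-1 20 0 0 0 0 0;-1 10 0 0 0 0 0;-1 0 0 0 0 0 0;-1 0 0 0 0 0 0'
python3 - <<'E'
from h import *
plan([530.4,-277.1,190],17.6)
E
```

```text
clock: 20.5
eef_pos: [532.7, -267.6, 191.6]
tool_rot: [1.864, 1.563, 2.181]
force: [-0.0, 0.3, -3.7]
width: 32.9
clk 20.50 pos [ 532.7 -267.6  191.6] F [-0.   0.3 -3.7] w 32.9 jaw deg 18.2 x [-0.004  0.006 -1.   ] q [ 0.1   0.62  0.52  1.7  -0.38  0.93  1.09]
tool shift [ 1.6 -8.3 -5.1] turn [ 0.01  -0.002 -0.007] rows>=0.2
```

```bash
python3 -m handwheel '-1 0 -6 -4 0.008 -0.002 -0.006;-1 0 -1 -1 0 0 0;-1 0 0 0 0 0 0;-1 0 0 0 0 0 0'
python3 - <<'E'
from h import *
from cell import *
plan([530.4,-277.1,180],17.6)
p=camera_params('wrist');im=get_image('wrist');crop(im,200,140,360,300,4.5,'pics/w24c.png')
E
```

```text
clock: 20.9
eef_pos: [530.8, -277.6, 193.5]
tool_rot: [-0.815, 1.568, -0.507]
force: [-0.0, 0.4, -3.3]
width: 32.6
clk 20.90 pos [ 530.8 -277.6  193.5] F [-0.   0.4 -3.3] w 32.6 jaw deg 17.6 x [ 0.003 -0.001 -1.   ] q [ 0.11  0.62  0.53  1.7  -0.38  0.92  1.09]
tool shift [13.5  0.6 -0.3] turn [0.001 0.002 0.002] rows>=0.3
```

View pics/w24c.png

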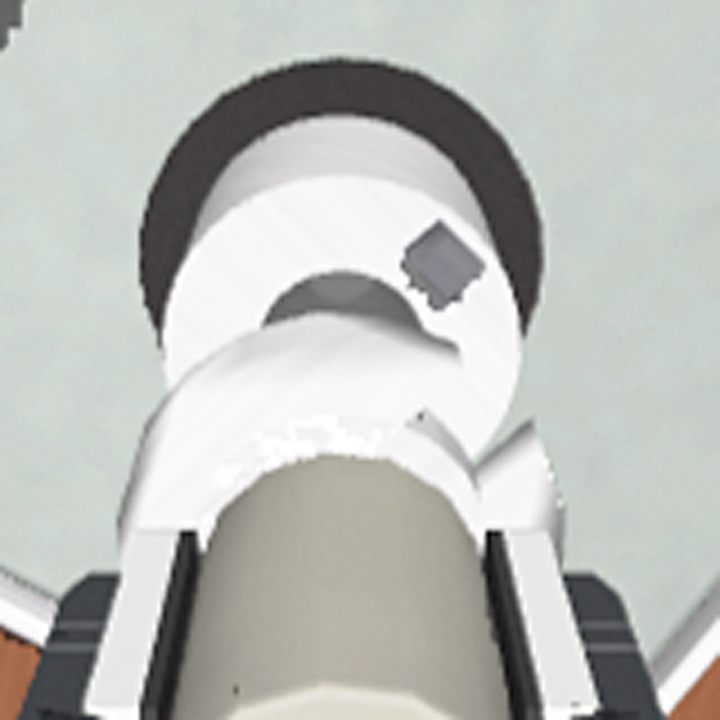

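```bash
python3 -m handwheel '-1 10 0.5 -0.3 0 0.002 0.002;-1 10 0 0 0 0 0;-1 6 0 0 0 0 0;-1 0 0 0 0 0 0;-1 0 0 0 0 0 0'
python3 - <<'E'
from h import *
from cell import *
plan([530.4,-277.1,145],17.6)
E
```

```text
clock: 21.45
eef_pos: [530.1, -276.6, 164.6]
tool_rot: [2.091, 1.57, 2.399]
force: [0.3, 0.2, -3.7]
width: 32.5
clk 21.45 pos [ 530.1 -276.6  164.6] F [ 0.3  0.2 -3.7] w 32.5 jaw deg 17.7 x [-0.001  0.001 -1.   ] q [ 0.12  0.66  0.51  1.72 -0.4   0.87  1.11]
tool shift [19.6 -0.6  0.1] turn [ 0.001 -0.001 -0.001] rows>=0.4
```

```bash
python3 -m handwheel '-1 7 -0.5 0 0 0 0;-1 6 0 0 0 0 0;-1 4 0 0 0 0 0;-1 0 0 0 0 0 0;-1 0 0 0 0 0 0'
python3 - <<'E'
from h import *
from cell import *
import pickle
plan([530.4,-277.1,132.5],17.6)
s=ctrl.read_state();p=camera_params('wrist');im=get_image('wrist');crop(im,200,170,360,300,4.7,'pics/w25c.png')
cv2.imwrite('pics/w25.png',im);pickle.dump((p,s),open('p25.pkl','wb'))
E
```

```text
clock: 21.95
eef_pos: [530.5, -277.3, 146.1]
tool_rot: [2.125, 1.57, 2.433]
force: [-0.0, 0.5, -3.7]
width: 32.7
clk 21.95 pos [ 530.5 -277.3  146.1] F [-0.   0.5 -3.7] w 32.7 jaw deg 17.7 x [-0.001  0.001 -1.   ] q [ 0.13  0.68  0.49  1.74 -0.41  0.83  1.13]
tool shift [13.6  0.2 -0.1] turn [ 0.001 -0.    -0.001] rows>=0.3
```

View pics/w25c.png

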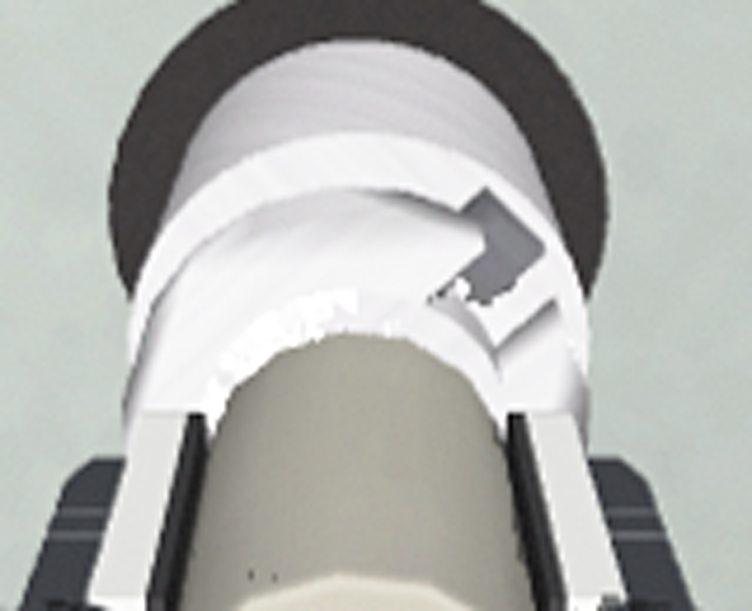

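```bash
python3 -m handwheel '-1 3 0 0 0 0 0;-1 3 0 0 0 0 0;-1 1 0 0 0 0 0;-1 0 0 0 0 0 0'
python3 - <<'E'
from h import *
from cell import *
plan([530.4,-277.1,132.5],17.6)
im=get_image('wrist');crop(im,200,170,360,300,4.7,'pics/w26c.png')
E
```

```text
clock: 22.4
eef_pos: [530.9, -277.4, 139.1]
tool_rot: [0.078, 1.57, 0.387]
force: [-0.9, -0.1, -2.7]
width: 32.8
clk 22.40 pos [ 530.9 -277.4  139.1] F [-0.9 -0.1 -2.7] w 32.8 jaw deg 17.7 x [ 0.  0. -1.] q [ 0.14  0.69  0.49  1.74 -0.42  0.82  1.13]
tool shift [ 6.6  0.4 -0.4] turn [ 0.001  0.    -0.   ] rows>=0.1
```

View pics/w26c.png

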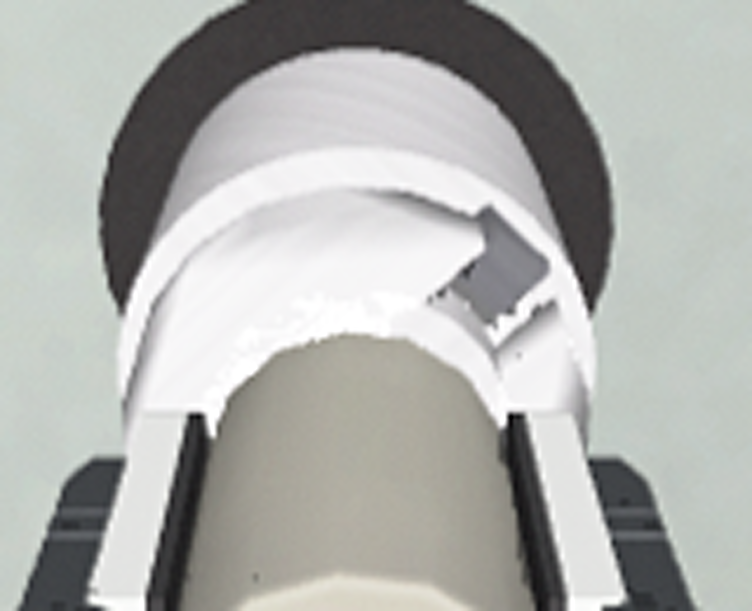

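```bash
python3 -m handwheel '-1 2 0 0 0 0 0;-1 2 0 0 0 0 0;-1 0 0 0 0 0 0'; python3 -m handwheel '-1 1 0 0 0 0 0;-1 1 0 0 0 0 0;-1 0.5 0 0 0 0 0'
```

```text
clock: 22.75
eef_pos: [531.1, -277.4, 134.9]
tool_rot: [-0.276, 1.57, 0.032]
force: [-0.2, 0.0, -3.3]
width: 32.5
clock: 23.05
eef_pos: [531.1, -277.6, 132.4]
tool_rot: [-0.438, 1.57, -0.129]
force: [-1.7, 1.1, 1.3]
width: 32.7
```

```bash
python3 -m handwheel '-1 0.5 0 0 0 0 0;-1 0.5 0 0 0 0 0'
python3 - <<'E'
from h import *
from cell import *
plan([530.4,-277.1,132.5],17.6)
im=get_image('wrist');crop(im,200,170,360,300,4.7,'pics/w27c.png')
E
```

```text
clock: 23.25
eef_pos: [531.1, -277.5, 132.4]
tool_rot: [-0.109, 1.569, 0.2]
force: [-1.0, 0.7, 1.8]
width: 32.9
clk 23.25 pos [ 531.1 -277.5  132.4] F [-1.   0.7  1.8] w 32.9 jaw deg 17.7 x [ 0.001  0.    -1.   ] q [ 0.14  0.69  0.48  1.75 -0.43  0.8   1.14]
tool shift [-0.1  0.6 -0.6] turn [0.001 0.001 0.   ] rows>=0.0
```

View pics/w27c.png

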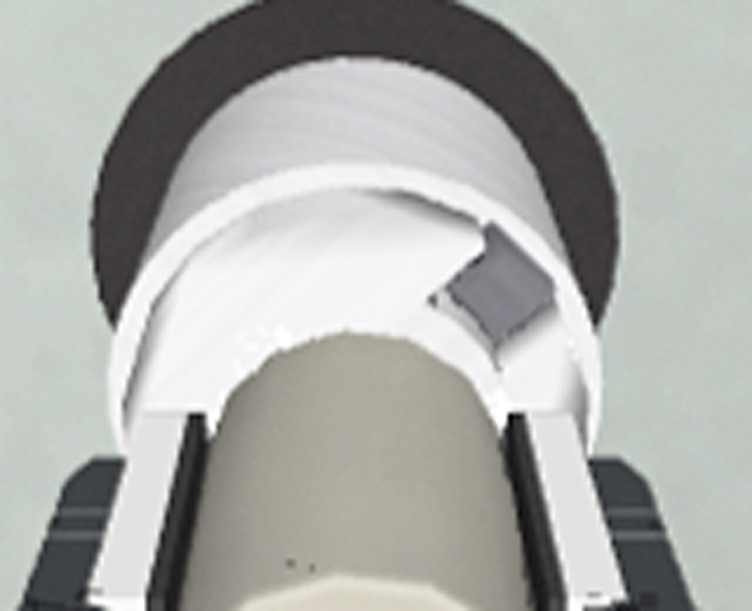

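```bash
python3 -m handwheel '-1 1.5 0 0 0 0 0;-1 1.5 0 0 0 0 0'; python3 -m handwheel '0.1 0 0 0 0 0 0;0.1 0 0 0 0 0 0;0.1 0 0 0 0 0 0;0.1 0 0 0 0 0 0;0.1 0 0 0 0 0 0'
```

```text
clock: 23.5
eef_pos: [531.2, -277.6, 132.4]
tool_rot: [0.083, 1.568, 0.391]
force: [-3.0, 3.2, 12.0]
width: 33.0
clock: 24.0
eef_pos: [532.9, -278.9, 133.3]
tool_rot: [-0.543, 1.564, -0.235]
force: [-0.5, 0.1, -0.3]
width: 47.1
```

Seated and released. Now I back straight off and check.

```bash
python3 -m handwheel '0.1 -4 0 -1 0 0.004 0.004;0.1 -10 0 0 0 0 0;0.1 -15 0 0 0 0 0;0.1 -25 0 0 0 0 0;0.1 -30 0 0 0 0 0;0.1 -30 0 0 0 0 0;0.1 -15 0 0 0 0 0;0.1 0 0 0 0 0 0'
python3 - <<'E'
from h import *
from cell import *
plan([531,-230,250],17.6)
p=camera_params('wrist');im=get_image('wrist');cv2.imwrite('pics/w28.png',im);crop(im,200,120,360,280,4.5,'pics/w28c.png')
c=[531.4,-277.5]
for z in(135,145,199): print(z,((proj(p,[*c,z])-[200,120])*4.5).round())
for n,o in(('scene',(100,200)),('top',(375,190))):
    im=get_image(n);cv2.imwrite('pics/%s29.png'%n,im)
E
```

```text
clock: 24.8
eef_pos: [531.4, -280.4, 271.0]
tool_rot: [-0.487, 1.569, -0.18]
force: [0.4, -0.1, -0.6]
width: 47.1
clk 24.80 pos [ 531.4 -280.4  271. ] F [ 0.4 -0.1 -0.6] w 47.1 jaw deg 17.6 x [ 0.002 -0.    -1.   ] q [ 0.09  0.55  0.57  1.59 -0.32  1.09  1.05]
tool shift [21.  48.2 14.8] turn [-0.     0.002  0.001] rows>=1.1
135 [339. 303.]
145 [339. 314.]
199 [340. 395.]
```

View pics/w28c.png

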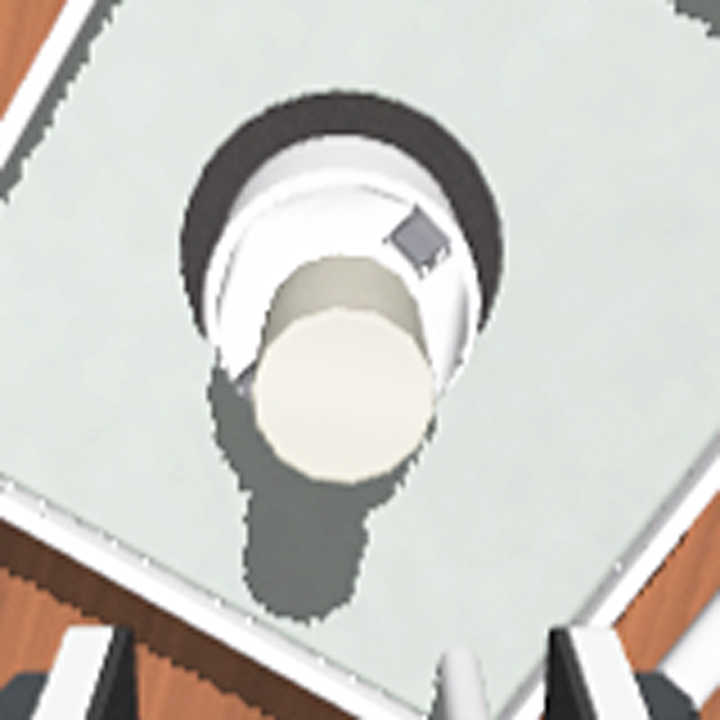

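View pics/scene29.png

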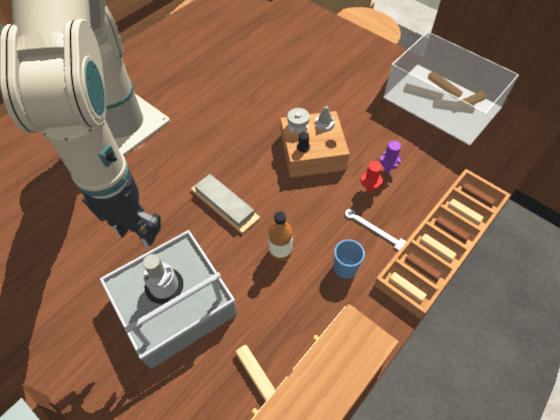

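Run:
```python
from h import *
a=cv2.imread('pics/scene0.png');b=cv2.imread('pics/scene29.png')
d=cv2.absdiff(a,b).max(2)
for n,(u0,v0,u1,v1) in dict(bottle=(262,208,300,262),whet=(188,170,262,235),cup=(330,236,368,280),wheel=(285,105,313,133),cone=(314,100,336,126),red=(355,135,405,195)).items(): print(n,(d[v0:v1,u0:u1]>40).sum())
crop(b,270,95,360,180,5,'pics/sA.png');crop(b,110,235,220,325,5,'pics/sB.png')
x=np.hstack([cv2.resize(cv2.imread('pics/sA.png'),(400,378)),cv2.resize(cv2.imread('pics/sB.png'),(400,378))]);cv2.imwrite('pics/sAB.png',x)
```

```text
bottle 0
whet 0
cup 0
wheel 6
cone 11
red 0
```

View pics/sAB.png

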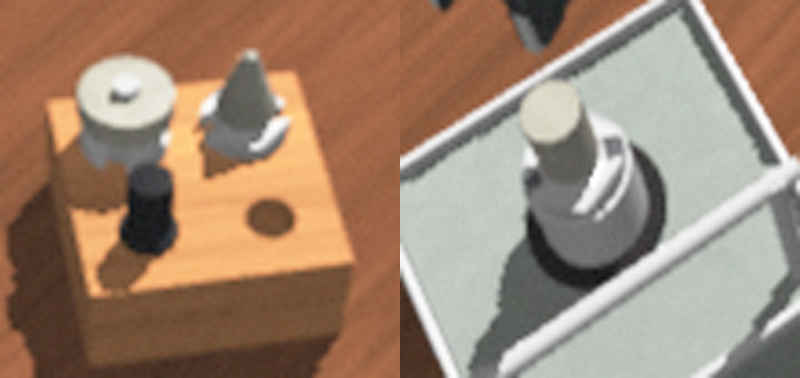

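All good: the plug sits fully home, the arbor is flush with its slots over the dogs, and the robot is clear.

Run:
```python
from cell import ctrl
print(ctrl.finish_job(), ctrl.read_state()['clock'])
```

```text
the job is handed in; nothing more can be done
the job is handed in; nothing more can be done
```

The dust plug is home in the empty rack hole, and the straight-stone arbor is seated upright in the spindle with its slots over the dogs. I handed the job in at about 25 s, with the gripper open and clear of everything.

- **Plug:** I lowered it until the rim met the rack top at the predicted height, at about 14 N. It stood upright after release.
- **Arbor:** I turned it by the slot angle (44.8° from the jaw direction) and the dog angle (about 62°), both measured in the images. It entered the dogs with no extra force and stopped at the predicted flush height (TCP 132.4 mm). I then pressed it lightly, about 12 N.
- **Last checks:** The wrist and scene pictures show the arbor upright, with the top of the stone within about 1 mm of where it should be, and a dog inside the visible slot. In before/after scene pictures the bottle, whetstone, cup and red and purple look-alikes show no change. The wheel and pointed arbors differ by only 6 and 11 pixels, probably from shadows where the straight arbor stood.

**What disagreed:**
- **Finger position:** In the images the fingertips stood about 25–35 mm behind the TCP, not 8 mm ahead as described. My first grasp of the plug therefore closed on nothing, at its top, with no measurable force. I re-gripped deeper using the image measurement.
- **Camera offset:** The wrist camera differed from the fixed cameras by about 1 mm at the rack.

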